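# Deburr the link blanks in the tumbler

### The job

The cast link blanks lying loose on the bench need deburring in the tumbler. First lift the drive lever's lockout collar and pull the lever back to its load position, letting the collar drop home; then lay every one of the blanks on the feed tray, tip the tray by its handle so that they all slide into the tub together, and lower the tray flat again. Last, lift the collar and push the lever forward into drive, with the collar fully down; never tip the tray while the lever is out of load, and leave the roll of tape and the aerosol can at the left of the tub as they stand.

Things in the scene. Friction and masses are not known exactly. Their poses are not given: they have to be found in the camera images.
- link_a_center (a point): steel-grey link blank, a flat bar 90 x 30 x 24 mm with round ends and a dark bore in each end, 0.2 kg; one of 2 to 4 alike (may be absent), lying flat on the table. Point: its centre, 12 mm above the table; x along its length, y across its 30 mm width, z up
- link_b_center (a point): second link blank, same shape, size and axes as link_a, may be absent
- link_c_center (a point): third link blank, same shape, size and axes as link_a, may be absent
- link_d_center (a point): fourth link blank, same shape, size and axes as link_a, may be absent
- tray_floor (a point): centre of the floor's upper face of the feed tray, a shallow dark steel tray on a grey pedestal. Flat inside 134 mm (x) by 196 mm (y); 16 mm walls at the near end and sides; at the far end (+x), over the tub, only a lip that slopes up 6 mm. x runs from handle to tub, y along the hinge, z off the floor; the frame tips with the tray. 59 mm above the table when flat
- tray_handle (a point): middle of the tray's lifting handle: a round bar 12 mm in diameter, 96 mm long along the tray's y, 40 mm from the tray's near wall. It lies 190 mm from the hinge line and 20 mm above it (75 mm above the table) when the tray is flat
- tray_hinge (a point): middle of the tray's hinge line (fixed, 55 mm above the table) at the tray's far end, where the tub begins; y along the hinge, x towards the tub. The handle swings about it, up and towards the tub
- feed_tray (a joint): tilt of the feed tray (rad): 0 flat, grows as the handle is lifted, to 1.15 at the stop. It falls back flat if let go. At 1.0 or more the blanks slide off within a few seconds. Lifting takes under 15 N
- tub_center (a point): middle of the tumbler's black rubber-lined tub, 30 mm above the table; axes as the flat tray. Inside 158 mm (x) by 208 mm (y); floor 22 mm below the point; the walls reach 18 mm above it at the tray, 50 mm at the sides, 90 mm at the back
- lever_pivot (a point): pivot of the drive lever in its fixed grey console (92 x 76 x 60 mm), 45 mm above the table. x forward (from load to drive, away from the robot and somewhat left), y along the pivot axis, z up
- drive_lever (a joint): angle of the drive lever (rad): 0 upright, +0.33 to +0.37 forward = drive, -0.33 to -0.37 back = load. It stays where it is left (friction 0.15 N m). A tooth in the gate stops the collar's cross bar between the two positions, both ways, unless the collar is held up
- collar_grip (a point): centre of the lockout collar, a black block 26 (x) by 32 (y) by 36 mm (along the rod) that slides on the lever rod; grip it across the 32 mm (fingers closing along y). 134 mm from the pivot when down. The frame leans with the lever, z up along the rod. The rod's cap (20 mm wide) ends 30 mm above the point when the collar is down
- lock_collar (a joint): lift of the collar along the lever (m): 0 down, at most 0.020. Hold it up 13 mm or more while the lever crosses the gate; a spring of 3 to 4 N presses it down, and it drops home only at the two end positions
- masking_tape: roll of masking tape lying flat, 113 mm wide, 24 mm high, bystander at the left; origin at the centre of its underside, z up
- spray_primer: red aerosol can, 67 mm wide, 189 mm tall, bystander between the tape and the tub; origin at the centre of its underside, z up
There are look-alikes about, which are no part of the job. What is shaped like the part that bears link_c_center but green is not meant.

How it is judged:
By the outcome, as a careful person would: the job done as asked, in the order asked, and still so for the second after the job is handed in, with the robot touching nothing.
Of link_a, link_b, link_c, link_d only 2 to 4 are there at a start; the rules pass over those that are not, and their reading is None.
At some moment in a run one of link_a, link_b, link_c, link_d may be knocked a few centimetres aside while the robot is not near it.
Once in a run the grip may slacken for a moment while it holds something.
It also fails if it takes over 210 s, if anything falls off the work surface, if the arm or the gripper's body presses on something with over 40 N, if the wrist force passes 120 N, or if a joint passes its speed limit or range.

### The arm

A 6-joint arm with a two-finger parallel gripper is mounted at the origin on a cart in front of the work surface, level with it; the furniture and walls round the work are solid. World frame = base frame: x ahead of the robot, y to its left, z up, the work surface at z = 0. Lengths are in m, angles in degrees, forces in N, time in s.
With the tool pointing down it reaches from about 0.4 to 0.825 m from the base axis. Payload 7 kg.
Tool frame: the origin (TCP) lies midway between the tips of the shut fingers; the grasp point (between the pads) lies 19 mm behind it; z points along the fingers, y is the line along which they close (so a half turn about z gives the same grasp; the last joint's range is limited). The gripper opens to 88 mm and grips with 3 to 60 N. Pads are 19 mm wide; open, the fingers measure 130 mm over their backs; the gripper's body (78 mm by 193 mm) begins 47 mm behind the grasp point.
Start: joints at [-51.389, 20.546, 0.682, 0, -70.136, -16.507], TCP at [0.254, -0.625, 0.227] pointing down, gripper open.
Joint ranges: [-176.03, 176.03], [-82.01, 121.73], [-58.28, 71.71], [-173.87, 95.51], [-174.79, -0.11], [-173.66, 173.66]. Speed limits (degrees/s): [136.94, 136.94, 172.46, 180, 180, 180].

### API

Orientations are given as [roll, pitch, yaw] about the fixed x, y, z axes, in that order (R = Rz(yaw) Ry(pitch) Rx(roll)).
In Python, from plant import r gives the robot as it stands. The module is installed in compiled form; this text tells all that it offers.
- The arm moves only by the tool play_rows, never from a script. Its argument "rows" is a list of rows, each an object with "slide": the shift along the tool's x, y, z as a fraction of full scale, a list of three; "delta_rot": the turn, a rotation vector about the tool's x, y, z as a fraction of full scale, a list of three; "fingers": the opening, from -1 (shut) to 1 (fully open). In form: [{"slide": [x, y, z], "delta_rot": [rx, ry, rz], "fingers": fingers}, ...]. A call has 1 to 8 rows; each row shifts and turns the commanded pose from where the row before left it, along the tool's axes as they then stand; what a row does not reach is not made up. Full scale, the value 1, is 0.15 m for a shift and 0.08 rad for a turn. A row lasts 1/8 s, in which the tool goes at most 62.5 mm and 10.7 degrees, less where a joint would pass 70% of its speed; a pose out of reach is approached as far as the arm can. A call with a number of a shift or a turn outside -1 to 1 is refused whole. A call with a gripper value outside its range is refused whole. The fingers move at their own pace and stop on an object; "squeeze" is the grip in N (left out, the last holds). Time passes only in rows, so rows that do not move let the fingers close. It gives the time, the measured TCP pose, the force, the opening and the grip force at its end, in the units of the state.
- r.get_state(): the state, without advancing time (a new reading comes with each control period).
- r.capture(name): name is "scene" or "side" or "wrist"; returns a dict with "image" (384x512x3 uint8, blue, green, red), "fx", "fy", "cx", "cy" (pixels), "R" (3x3) and "t" (3): a world point X has camera coordinates R X + t; the wrist camera has in their place "T_tool_cam" (4x4, takes a point from camera to tool coordinates, whose origin is the TCP and whose axes are the flange's). Camera axes: x right, y down, z forward; pixel columns grow to the right and rows downward; lengths in m; the calibration is good to about 2 mm. A picture is of the moment at which its call begins: read the wrist's pose just before it. There is no depth.
- r.close_job(): hands the job in; it is judged then, once.
The state is a dict: "time_s": time; "joints": joint angles; "qd": joint speeds; "joint_torque": joint torques, N m; "tcp_pos": TCP position; "eef_rot": TCP orientation; "contact_force": force on the tool from outside, world axes, zero at the start; "moment": the same for the moment, N m; "gripper_width": finger opening in m; "gripper_force": force on a finger pad.
Only numpy, scipy, OpenCV 4.12 (cv2) and the standard library are available. Lean on these libraries where they do the work, as an engineer would, in place of code of your own. Each camera call takes 0.05 s, during which the arm holds its last target. There are 200 camera calls.

## Working session

There is one attempt and no reset: what is moved stays moved. The work goes in short steps, Python scripts to look and compute and a tool call to move; the robot and the scene stay as the last step left them, time stands still between calls to the robot, and variables do not carry over. Pictures are saved under pics/ and viewed, at most 14 in all, crops included, and the job is handed in when it is done.

Besides the shell and the picture viewer there is one more tool, called after "Emit:" as name([rows], argument=value, ...), one row to a line, values as JSON. play_rows: Moves the arm, as the interface text tells. Shift numbers are shares of 0.15 m and turn numbers shares of 0.08 rad, none past 1 either way. Its arguments: {"type":"object","properties":{"rows":{"type":"array"},"squeeze":{"type":"number"}},"required":["rows"]}

```bash
mkdir -p pics
cat > h.py <<'E'
import numpy as np, cv2
from scipy.spatial.transform import Rotation as Ro
from plant import r
def cap(n):
    s=r.get_state(); c=r.capture(n)
    if 'R' in c and n!='wrist': R=np.array(c['R']);t=np.array(c['t'])
    else:
        T=np.array(c['T_tool_cam']); W=np.eye(4)
        W[:3,:3]=Ro.from_euler('xyz',s['eef_rot'],degrees=True).as_matrix(); W[:3,3]=s['tcp_pos']
        M=np.linalg.inv(W@T); R=M[:3,:3]; t=M[:3,3]
    return dict(im=np.array(c['image']),K=(c['fx'],c['fy'],c['cx'],c['cy']),R=R,t=t)
def ray(c,u,v):
    fx,fy,cx,cy=c['K']; d=c['R'].T@np.array([(u-cx)/fx,(v-cy)/fy,1]); return -c['R'].T@c['t'],d/np.linalg.norm(d)
def onz(c,u,v,z):
    o,d=ray(c,u,v); return o+d*(z-o[2])/d[2]
def proj(c,X):
    p=c['R']@np.array(X)+c['t']; fx,fy,cx,cy=c['K']; return np.array([fx*p[0]/p[2]+cx,fy*p[1]/p[2]+cy])
def tri(c1,p1,c2,p2):
    o1,d1=ray(c1,*p1);o2,d2=ray(c2,*p2)
    a=np.linalg.lstsq(np.c_[d1,-d2],o2-o1,rcond=None)[0]
    A=o1+a[0]*d1;B=o2+a[1]*d2; return (A+B)/2,np.linalg.norm(A-B)
def st():
    s=r.get_state(); print({k:np.round(s[k],3).tolist() for k in ['time_s','tcp_pos','eef_rot','contact_force','gripper_width','gripper_force','joints']})
E
python3 - <<'E'
from h import *
st()
for n in ['scene','side','wrist']:
    c=cap(n); cv2.imwrite(f'pics/{n}0.png',cv2.resize(c['im'],(800,600)) if n!='wrist' else c['im'])
    print(n,c['K'],(-c['R'].T@c['t']).round(3),c['R'][2].round(2))
E
```

```text
{'time_s': 0.0, 'tcp_pos': [0.254, -0.625, 0.226], 'eef_rot': [179.905, -0.007, -157.903], 'contact_force': [-0.577, -0.238, 0.659], 'gripper_width': 0.088, 'gripper_force': 0.0, 'joints': [-51.389, 20.59, 0.634, -0.022, -70.137, -16.507]}
scene (471.2575720369977, 471.2575720369977, 249.40777737110247, 196.73276107251345) [ 0.827 -0.769  1.623] [-0.13  0.47 -0.87]
side (414.1708667666913, 414.1708667666913, 251.10581367317658, 194.51955682223632) [1.235 0.128 1.29 ] [-0.48 -0.07 -0.87]
wrist (303.5165229417735, 303.5165229417735, 255.3503714549808, 189.6868368548477) [ 0.178 -0.655  0.385] [ 0.28  0.12 -0.95]
```

View pics/scene0.png

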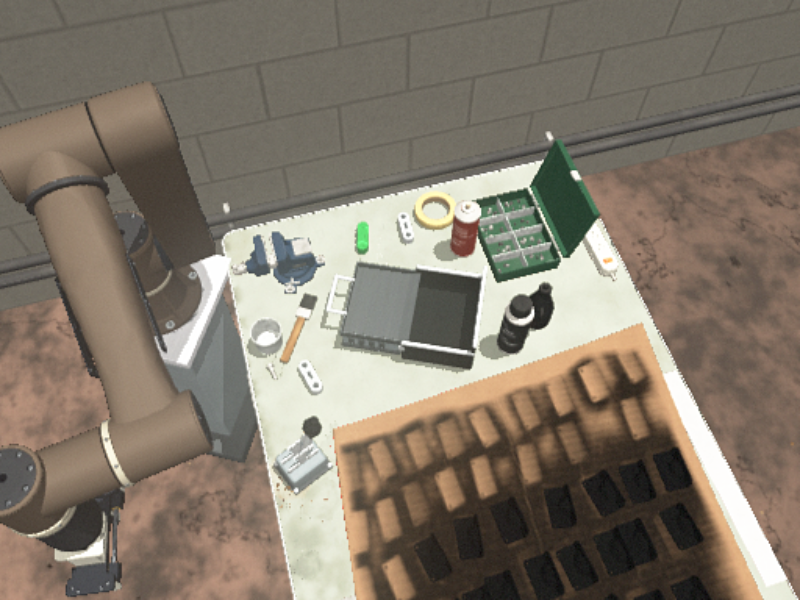

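View pics/side0.png

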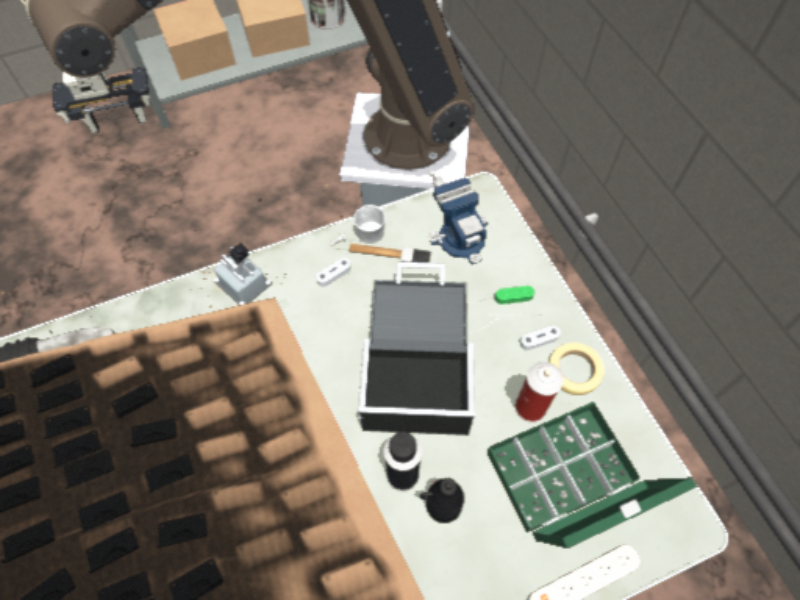

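The scene shows two grey links, at (310,377) and (405,228) in the 800-px image, plus the green look-alike at (362,237). The tray handle is at (338,300), the lever console at (302,462) and the collar at (312,427). The side view shows the same items.

Run:
```python
from h import *
a=cap('scene');b=cap('side')
np.set_printoptions(precision=3,suppress=True)
def links(c,tag):
    g=cv2.cvtColor(c['im'],cv2.COLOR_BGR2HSV)
    # bright/grey link tops vs. table: list bores instead
    for (u,v) in tag:
        u/=1.5625;v/=1.5625
        x0,y0=int(u-25),int(v-25); 
        print(onz(c,u,v,.02))
links(a,[(310,377),(405,228)]);links(b,[(333,271),(540,338)])
s=1.5625
P=lambda x,y:(x/s,y/s)
print('collar',tri(a,P(312,427),b,P(237,253)))
print('handle',tri(a,P(330,300),b,P(421,266)))
print('tape',onz(a,*P(435,210),.024),'can',tri(a,P(467,208),b,P(546,372)))
for q in [(357,264),(418,270),(342,348),(403,353)]: print('trayA',onz(a,*P(*q),.07))
for q in [(374,284),(466,284),(368,347),(467,349)]: print('trayB',onz(b,*P(*q),.07))
crop=a['im'][225:330,160:240]; crop2=b['im'][140:205,120:240]
cv2.imwrite('pics/c1.png',np.hstack([cv2.resize(crop,(400,525),interpolation=cv2.INTER_CUBIC)]))
h=np.zeros((525,800,3),np.uint8);h[:,:400]=cv2.resize(crop,(400,525),interpolation=3)
h[:400,400:]=cv2.resize(b['im'][145:205,130:190],(400,400),interpolation=3);cv2.imwrite('pics/c1.png',h)
```

```text
[ 0.458 -0.125  0.02 ]
[0.574 0.35  0.02 ]
[ 0.459 -0.12   0.02 ]
[0.578 0.357 0.02 ]
collar (array([ 0.532, -0.295,  0.175]), np.float64(0.0019888532542674617))
handle (array([0.445, 0.079, 0.047]), np.float64(0.011626253052259611))
tape [0.639 0.424 0.024] can (array([0.729, 0.34 , 0.174]), np.float64(0.005062972654549622))
trayA [0.492 0.179 0.07 ]
trayA [0.644 0.199 0.07 ]
trayA [ 0.52  -0.056  0.07 ]
trayA [ 0.663 -0.033  0.07 ]
trayB [ 0.513 -0.015  0.07 ]
trayB [0.49  0.186 0.07 ]
trayB [ 0.666 -0.007  0.07 ]
trayB [0.647 0.198 0.07 ]
```

View pics/c1.png

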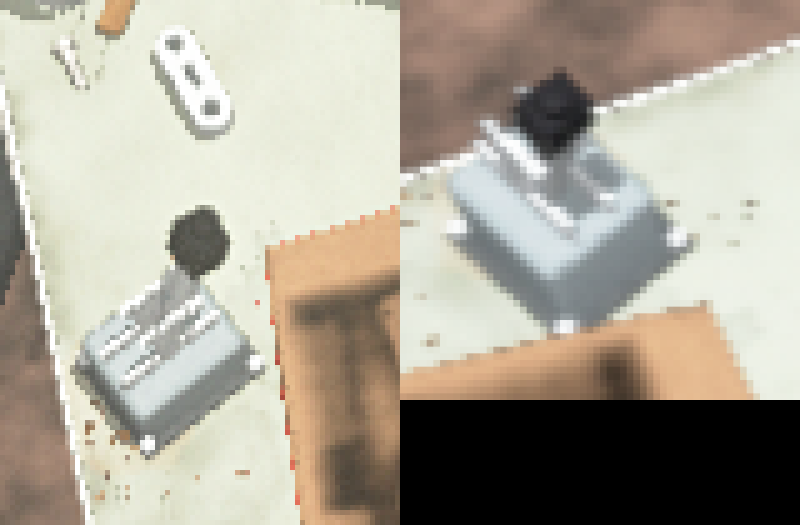

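Run:
```python
from h import *
np.set_printoptions(precision=3,suppress=True)
a=cap('scene');b=cap('side')
A=lambda x,y,z:onz(a,160+x/5-.4,225+y/5-.4,z)
B=lambda x,y,z:onz(b,130+x/6.667-.4,145+y/6.667-.4,z)
print('rails',A(125,382,.06),A(217,315,.06),'|',A(100,355,.06),A(197,290,.06))
print('base feet A',A(150,445,.0),A(257,363,.0),A(80,365,0))
print('base feet B(crop)',B(57,230,0),B(165,325,0),B(280,240,0))
print('collar base A', A(185,275,.13))
print('link ends A',A(173,42,.024),A(210,107,.024))
# dims of link 2
c=a['im'][125:165,240:280]; 
for nm,c,z in(('a',a,.024),('b',b,.024)):
  for X in ([.459,-.122,.02],[.576,.354,.02]):
    u,v=proj(c,X).astype(int); k=c['im'][v-20:v+20,u-25:u+25]; hsv=cv2.cvtColor(k,cv2.COLOR_BGR2HSV)
    m=((hsv[...,1]<14)&(hsv[...,2]>215)).astype(np.uint8)
    m=cv2.morphologyEx(m,cv2.MORPH_CLOSE,np.ones((3,3)))
    n,l,s,ce=cv2.connectedComponentsWithStats(m); i=1+np.argmax(s[1:,4])
    cn=cv2.findContours((l==i).astype(np.uint8),0,2)[0][0]
    box=cv2.boxPoints(cv2.minAreaRect(cn)); W=np.array([onz(c,u-25+p[0],v-20+p[1],z)[:2] for p in box])
    e=W[1]-W[0],W[2]-W[1]; L=max(e,key=np.linalg.norm)
    print(nm,W.mean(0),[np.linalg.norm(q).round(3) for q in e],np.degrees(np.arctan2(L[1],L[0]))%180)
```

```text
rails [ 0.488 -0.363  0.06 ] [ 0.535 -0.303  0.06 ] | [ 0.466 -0.35   0.06 ] [ 0.516 -0.289  0.06 ]
base feet A [ 0.506 -0.386  0.   ] [ 0.561 -0.312  0.   ] [ 0.44  -0.344  0.   ]
base feet B(crop) [ 0.503 -0.393  0.   ] [ 0.555 -0.32   0.   ] [ 0.495 -0.27   0.   ]
collar base A [ 0.519 -0.303  0.13 ]
link ends A [ 0.434 -0.098  0.024] [ 0.476 -0.142  0.024]
a [ 0.456 -0.12 ] [np.float64(0.03), np.float64(0.089)] 134.057282460185
a [0.574 0.357] [np.float64(0.03), np.float64(0.087)] 116.63835047674142
b [ 0.456 -0.126] [np.float64(0.182), np.float64(0.167)] 96.50335925674109
b [0.572 0.349] [np.float64(0.171), np.float64(0.149)] 96.59726072605604
```

```bash
cat >> h.py <<'E'
PIV=np.array([.500,-.330,.045]); F=np.array([np.cos(np.radians(52.5)),np.sin(np.radians(52.5)),0])
def leverpose(th,L):
    z=np.array([0,0,np.cos(th)])+F*np.sin(th); x=-F*np.cos(th)+np.array([0,0,np.sin(th)])
    # tool z=-rod, tool x ~ -F
    return PIV+z*L, np.c_[x,np.cross(-z,x),-z]
def down(yaw): return Ro.from_euler('xyz',[180,0,yaw],degrees=True).as_matrix()
def plan(way,nd=2,vmax=.05,rmax=.075):
    """way: list of (pos,R); prints rows (slide, rot) from the measured pose"""
    s=r.get_state(); p=np.array(s['tcp_pos']);R=Ro.from_euler('xyz',s['eef_rot'],degrees=True).as_matrix()
    for q,Q in way:
        q=np.array(q); rv=Ro.from_matrix(R.T@Q).as_rotvec(); n=int(np.ceil(max(np.linalg.norm(q-p)/vmax,np.linalg.norm(rv)/rmax,1)))
        for i in range(n):
            d=R.T@(q-p)/(n-i); w=Ro.from_matrix(R.T@Q).as_rotvec()/(n-i)
            a=np.round(d/.15,nd);b=np.round(w/.08,nd)
            print((a+0.).tolist(),(b+0.).tolist())
            p=p+R@(a*.15); R=R@Ro.from_rotvec(b*.08).as_matrix()
        print('--')
E
python3 - <<'E'
from h import *
q,Q=leverpose(.35,.22); print(q)
plan([(q,Q)])
E
```

```text
[ 0.54592345 -0.27015139  0.251662  ]
[-0.27, 0.15, -0.02] [0.12, 0.43, -0.66]
[-0.28, 0.13, -0.03] [0.12, 0.43, -0.66]
[-0.28, 0.12, -0.04] [0.12, 0.43, -0.66]
[-0.29, 0.1, -0.05] [0.12, 0.43, -0.65]
[-0.29, 0.08, -0.06] [0.11, 0.42, -0.66]
[-0.29, 0.07, -0.07] [0.12, 0.43, -0.65]
[-0.29, 0.05, -0.08] [0.11, 0.42, -0.66]
[-0.29, 0.04, -0.09] [0.12, 0.43, -0.65]
[-0.29, 0.02, -0.1] [0.11, 0.42, -0.66]
[-0.28, 0.01, -0.11] [0.12, 0.43, -0.65]
--
```

Emit:
play_rows([
  {"slide":[-0.27,0.15,-0.1],"delta_rot":[0.12,0.43,-0.66],"fingers":1},
  {"slide":[-0.28,0.13,-0.1],"delta_rot":[0.12,0.43,-0.66],"fingers":1},
  {"slide":[-0.28,0.12,-0.04],"delta_rot":[0.12,0.43,-0.66],"fingers":1},
  {"slide":[-0.29,0.1,-0.05],"delta_rot":[0.12,0.43,-0.65],"fingers":1},
  {"slide":[-0.29,0.08,-0.06],"delta_rot":[0.11,0.42,-0.66],"fingers":1},
  {"slide":[-0.29,0.07,-0.07],"delta_rot":[0.12,0.43,-0.65],"fingers":1},
  {"slide":[-0.29,0.05,-0.08],"delta_rot":[0.11,0.42,-0.66],"fingers":1},
  {"slide":[-0.2,0.04,-0.06],"delta_rot":[0.12,0.43,-0.65],"fingers":1},
])

```text
time_s: 1.35
tcp_pos: [0.48, -0.3491, 0.2693]
eef_rot: [-179.0, -16.2, -133.6]
contact_force: [0.2, -0.4, 0.3]
gripper_width: 0.0878
gripper_force: 0.0
```

Run:
```python
from h import *
st()
plan([leverpose(.35,.22)])
c=cap('wrist'); im=c['im'].copy()
np.savez('pics/w1.npz',**c)
for L in (0.02,.116,.134,.152,.164):
    for y in (-.016,0,.016):
        q,Q=leverpose(.35,L); u=proj(c,q+Q[:,1]*y); cv2.circle(im,tuple(int(k) for k in u),2,(0,0,255),-1)
cv2.imwrite('pics/w1.png',im)
```

```text
{'time_s': 1.35, 'tcp_pos': [0.48, -0.349, 0.269], 'eef_rot': [-179.033, -16.167, -133.65], 'contact_force': [0.208, -0.353, 0.3], 'gripper_width': 0.088, 'gripper_force': 0.0, 'joints': [-8.373, 13.514, -11.255, 14.246, -74.405, -40.093]}
[-0.23, 0.01, -0.03] [0.07, 0.28, -0.43]
[-0.23, 0.01, -0.03] [0.07, 0.28, -0.43]
[-0.23, 0.0, -0.03] [0.07, 0.28, -0.42]
--
```

View pics/w1.png

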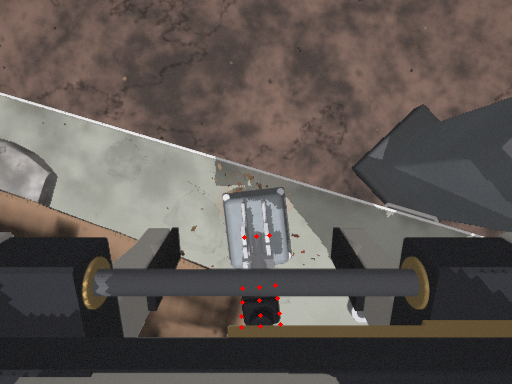

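The wrist view shows the collar at (261,310), on the model's projected dots, so the lever estimate holds.

Emit:
play_rows([
  {"slide":[-0.23,0.01,-0.03],"delta_rot":[0.07,0.28,-0.43],"fingers":1},
  {"slide":[-0.23,0.01,-0.03],"delta_rot":[0.07,0.28,-0.43],"fingers":1},
  {"slide":[-0.23,0,-0.03],"delta_rot":[0.07,0.28,-0.42],"fingers":1},
  {"slide":[0,0,0],"delta_rot":[0,0,0],"fingers":1},
])

```text
time_s: 1.9
tcp_pos: [0.546, -0.2701, 0.2497]
eef_rot: [179.9, -20.1, -127.5]
contact_force: [0.4, -0.3, 0.4]
gripper_width: 0.0881
gripper_force: 0.0
```

Run:
```python
from h import *
st()
plan([leverpose(.35,.122)],vmax=.035)
c=cap('wrist'); im=c['im'].copy()
for L in (0.02,.116,.134,.152,.164):
    for y in (-.016,0,.016):
        q,Q=leverpose(.35,L); u=proj(c,q+Q[:,1]*y); cv2.circle(im,tuple(int(k) for k in u),1,(0,0,255),-1)
cv2.imwrite('pics/w2.png',cv2.resize(im[180:384,160:360],(600,600)))
```

```text
{'time_s': 1.9, 'tcp_pos': [0.546, -0.27, 0.25], 'eef_rot': [179.914, -20.08, -127.464], 'contact_force': [0.386, -0.27, 0.386], 'gripper_width': 0.088, 'gripper_force': 0.0, 'joints': [1.571, 17.887, -9.482, 15.881, -76.19, -44.706]}
[0.0, 0.0, 0.21] [0.01, 0.0, 0.0]
[0.0, 0.0, 0.22] [0.0, 0.0, 0.0]
[0.0, 0.0, 0.21] [0.01, -0.01, 0.01]
--
```

View pics/w2.png

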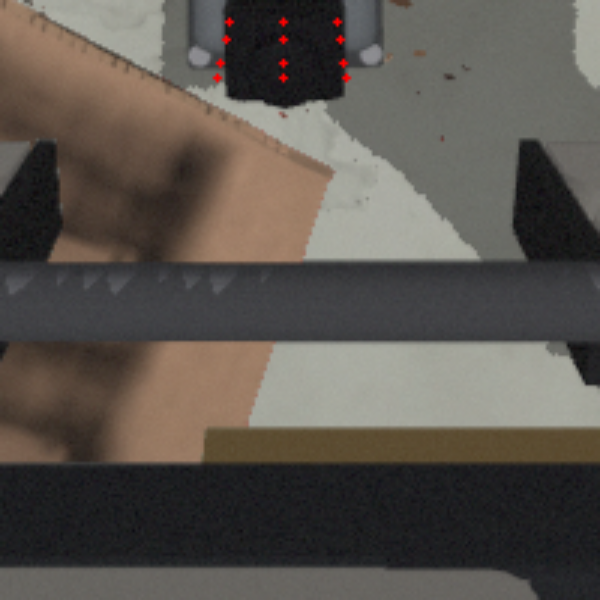

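The collar, at crop x≈284, is centred between the fingers (midpoint ≈286). I'll go down and grip it.

Emit:
play_rows([
  {"slide":[0,0,0.21],"delta_rot":[0,0,0],"fingers":1},
  {"slide":[0,0,0.22],"delta_rot":[0,0,0],"fingers":1},
  {"slide":[0,0,0.21],"delta_rot":[0,0,0],"fingers":0.2},
  {"slide":[0,0,0],"delta_rot":[0,0,0],"fingers":-0.4},
  {"slide":[0,0,0],"delta_rot":[0,0,0],"fingers":-0.6},
  {"slide":[0,0,0],"delta_rot":[0,0,0],"fingers":-0.6},
], squeeze=25)

```text
time_s: 2.7
tcp_pos: [0.5258, -0.2979, 0.1623]
eef_rot: [-179.9, -19.9, -127.7]
contact_force: [0.3, 0.2, 1.0]
gripper_width: 0.0534
gripper_force: 0.0
```

Run:
```python
from h import *
st()
plan([leverpose(.35,.122+.0165)],vmax=.03)
```

```text
{'time_s': 2.7, 'tcp_pos': [0.526, -0.298, 0.162], 'eef_rot': [-179.862, -19.939, -127.706], 'contact_force': [0.347, 0.241, 1.048], 'gripper_width': 0.053, 'gripper_force': 0.0, 'joints': [-1.205, 20.425, -18.393, 17.798, -64.359, -46.087]}
[-0.01, 0.01, -0.09] [-0.01, 0.02, -0.04]
--
```

Emit:
play_rows([
  {"slide":[0,0,0],"delta_rot":[0,0,0],"fingers":-0.8},
  {"slide":[0,0,0],"delta_rot":[0,0,0],"fingers":-0.8},
  {"slide":[0,0,0],"delta_rot":[0,0,0],"fingers":-0.8},
  {"slide":[0,0,0],"delta_rot":[0,0,0],"fingers":-0.8},
  {"slide":[0,0,0],"delta_rot":[0,0,0],"fingers":-0.8},
], squeeze=25)

```text
time_s: 3.32
tcp_pos: [0.5254, -0.2979, 0.1611]
eef_rot: [-179.9, -20.0, -127.7]
contact_force: [2.3, -0.5, 1.9]
gripper_width: 0.0316
gripper_force: 25.0
```

Emit:
play_rows([
  {"slide":[0,0,-0.06],"delta_rot":[0,0,0],"fingers":-0.8},
  {"slide":[0,0,-0.05],"delta_rot":[0,0,0],"fingers":-0.8},
  {"slide":[0,0,0],"delta_rot":[0,0,0],"fingers":-0.8},
], squeeze=25)

```text
time_s: 3.7
tcp_pos: [0.5286, -0.2935, 0.176]
eef_rot: [-180.0, -20.0, -127.7]
contact_force: [2.8, -5.4, -4.5]
gripper_width: 0.0318
gripper_force: 25.0
```

Run:
```python
from h import *
st()
s=r.get_state(); L=np.linalg.norm(np.array(s['tcp_pos'])-PIV); print(L)
plan([leverpose(t,.138) for t in np.linspace(.35,-.36,9)[1:]],vmax=.05,rmax=.095)
```

```text
{'time_s': 3.7, 'tcp_pos': [0.529, -0.294, 0.176], 'eef_rot': [-179.968, -19.994, -127.671], 'contact_force': [2.778, -5.447, -4.503], 'gripper_width': 0.032, 'gripper_force': 24.951, 'joints': [-0.76, 19.932, -17.045, 17.39, -66.325, -45.797]}
0.13899987546512843
[0.07, 0.0, 0.01] [0.0, -1.1, -0.04]
--
[0.08, 0.0, 0.0] [0.0, -1.11, 0.0]
--
[0.09, 0.0, 0.01] [0.01, -1.11, 0.0]
--
[0.08, 0.0, 0.0] [0.0, -1.1, 0.0]
--
[0.08, 0.0, 0.0] [0.0, -1.11, 0.0]
--
[0.08, 0.0, 0.01] [0.0, -1.11, 0.0]
--
[0.08, 0.0, 0.0] [0.0, -1.11, 0.01]
--
[0.08, 0.0, 0.01] [0.0, -1.11, 0.0]
--
```

Emit:
play_rows([
  {"slide":[0.073,0,0.003],"delta_rot":[0,-0.985,0],"fingers":-0.8},
  {"slide":[0.073,0,0.003],"delta_rot":[0,-0.985,0],"fingers":-0.8},
  {"slide":[0.073,0,0.003],"delta_rot":[0,-0.985,0],"fingers":-0.8},
  {"slide":[0.073,0,0.003],"delta_rot":[0,-0.985,0],"fingers":-0.8},
], squeeze=25)

```text
time_s: 4.2
tcp_pos: [0.5029, -0.3278, 0.1843]
eef_rot: [-179.9, -1.8, -127.6]
contact_force: [5.9, -3.0, -4.7]
gripper_width: 0.0317
gripper_force: 24.9
```

```bash
cat >> h.py <<'E'
def lev():
    st(); s=r.get_state(); d=np.array(s['tcp_pos'])-PIV; print('L',np.linalg.norm(d).round(4),'th',np.arctan2(d@F,d[2]).round(3),'side',np.round(d@np.array([-F[1],F[0],0]),4))
E
python3 - <<'E'
from h import *
lev()
plan([leverpose(t,.138) for t in np.linspace(0,-.36,6)[1:]],nd=3,vmax=.05,rmax=.095)
E
```

```text
{'time_s': 4.2, 'tcp_pos': [0.503, -0.328, 0.184], 'eef_rot': [-179.876, -1.766, -127.648], 'contact_force': [5.946, -3.009, -4.664], 'gripper_width': 0.032, 'gripper_force': 24.949, 'joints': [-13.362, 15.349, -13.304, 1.882, -61.974, -25.177]}
L 0.1394 th 0.026 side -0.0009
[0.045, 0.003, 0.007] [-0.014, -0.643, -0.015]
[0.045, 0.003, 0.005] [-0.014, -0.642, -0.016]
--
[0.066, 0.0, 0.002] [0.0, -0.9, 0.0]
--
[0.066, 0.0, 0.002] [0.0, -0.9, 0.0]
--
[0.066, 0.0, 0.003] [0.0, -0.9, 0.0]
--
[0.067, 0.0, 0.002] [0.0, -0.9, 0.0]
--
```

Emit:
play_rows([
  {"slide":[0.073,0,0.003],"delta_rot":[0,-0.985,0],"fingers":-0.8},
  {"slide":[0.073,0,0.003],"delta_rot":[0,-0.985,0],"fingers":-0.8},
  {"slide":[0.073,0,0.003],"delta_rot":[0,-0.985,0],"fingers":-0.8},
  {"slide":[0.073,0,0.003],"delta_rot":[0,-0.985,0],"fingers":-0.8},
  {"slide":[0.073,0,0.003],"delta_rot":[0,-0.985,0],"fingers":-0.8},
  {"slide":[0,0,0],"delta_rot":[0,0,0],"fingers":-0.8},
], squeeze=25)

```text
time_s: 4.95
tcp_pos: [0.4703, -0.3711, 0.1748]
eef_rot: [-179.9, 20.8, -127.8]
contact_force: [8.4, -2.2, -4.0]
gripper_width: 0.032
gripper_force: 25.0
```

```bash
python3 -c "
from h import *
lev()"
```

```text
{'time_s': 4.95, 'tcp_pos': [0.47, -0.371, 0.175], 'eef_rot': [-179.886, 20.825, -127.849], 'contact_force': [8.373, -2.183, -3.963], 'gripper_width': 0.032, 'gripper_force': 25.041, 'joints': [-34.145, 18.045, -4.093, -22.496, -67.954, 4.831]}
L 0.1393 th -0.372 side -0.0015
```

Emit:
play_rows([
  {"slide":[0,0,0.06],"delta_rot":[0,0,0],"fingers":-0.8},
  {"slide":[0,0,0.055],"delta_rot":[0,0,0],"fingers":-0.8},
  {"slide":[0,0,0],"delta_rot":[0,0,0],"fingers":-0.8},
])

```text
time_s: 5.32
tcp_pos: [0.4741, -0.3661, 0.1594]
eef_rot: [-179.8, 20.6, -127.7]
contact_force: [5.7, -6.0, -2.0]
gripper_width: 0.0317
gripper_force: 25.0
```

```bash
python3 -c "
from h import *
lev()"
```

```text
{'time_s': 5.325, 'tcp_pos': [0.474, -0.366, 0.159], 'eef_rot': [-179.814, 20.605, -127.654], 'contact_force': [5.68, -5.987, -2.023], 'gripper_width': 0.032, 'gripper_force': 25.001, 'joints': [-33.416, 18.664, -5.282, -22.575, -66.005, 5.0]}
L 0.1228 th -0.37 side -0.0015
```

Emit:
play_rows([
  {"slide":[0,0,0],"delta_rot":[0,0,0],"fingers":1},
  {"slide":[0,0,0],"delta_rot":[0,0,0],"fingers":1},
  {"slide":[0,0,0],"delta_rot":[0,0,0],"fingers":1},
  {"slide":[0,0,-0.2],"delta_rot":[0,0,0],"fingers":1},
  {"slide":[0,0,-0.3],"delta_rot":[0,0,0],"fingers":1},
  {"slide":[0,0,-0.3],"delta_rot":[0,0,0],"fingers":1},
  {"slide":[0,0,0],"delta_rot":[0,0,0],"fingers":1},
])

```text
time_s: 6.2
tcp_pos: [0.4474, -0.4004, 0.2757]
eef_rot: [-179.6, 20.6, -127.6]
contact_force: [-0.1, 0.8, -0.6]
gripper_width: 0.0867
gripper_force: 0.0
```

Run:
```python
from h import *
st()
np.set_printoptions(precision=4,suppress=True)
a=cap('scene');b=cap('side')
# collar predicted for several angles vs image
h=np.zeros((500,800,3),np.uint8)
for k,c in enumerate((a,b)):
    im=c['im'].copy(); q0=leverpose(-.355,.134)[0]; u=proj(c,q0); x,y=int(u[0]),int(u[1]); print(u)
    s=cv2.resize(im[y-25:y+25,x-20:x+20],(400,500),interpolation=3)
    for L in(.116,.134,.152):
        w=(proj(c,leverpose(-.355,L)[0])-[x-20,y-25]+.5)*10; cv2.circle(s,tuple(int(i) for i in w),4,(0,0,255),-1)
    h[:,400*k:400*k+400]=s
cv2.imwrite('pics/l1.png',h)
```

```text
{'time_s': 6.2, 'tcp_pos': [0.447, -0.4, 0.276], 'eef_rot': [-179.614, 20.559, -127.585], 'contact_force': [-0.103, 0.81, -0.634], 'gripper_width': 0.087, 'gripper_force': 0.0, 'joints': [-37.391, 14.636, 4.201, -20.904, -79.783, 3.524]}
[175.0146 290.5028]
[135.3257 145.2669]
```

View pics/l1.png

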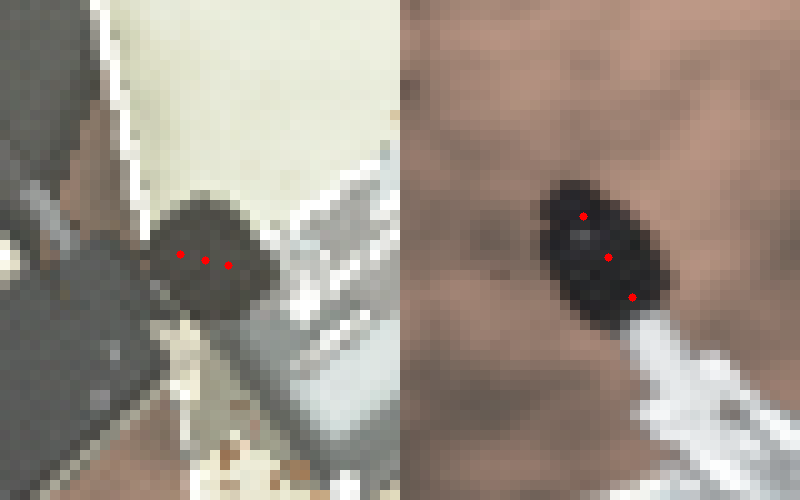

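The images show the collar seated at the load end, matching the predicted points. Next is link A.

Run:
```python
from h import *
plan([([.45,-.24,.25],down(-85)),([.456,-.121,.16],down(-46))],nd=2,vmax=.05,rmax=.079)
```

```text
[-0.07, 0.06, 0.04] [-0.15, 0.39, -0.84]
[-0.07, 0.05, 0.04] [-0.15, 0.39, -0.84]
[-0.08, 0.05, 0.04] [-0.15, 0.39, -0.84]
[-0.08, 0.04, 0.03] [-0.15, 0.39, -0.84]
[-0.08, 0.03, 0.03] [-0.15, 0.39, -0.84]
[-0.09, 0.03, 0.03] [-0.16, 0.39, -0.84]
[-0.09, 0.02, 0.03] [-0.15, 0.39, -0.83]
[-0.09, 0.02, 0.02] [-0.16, 0.39, -0.84]
[-0.09, 0.01, 0.02] [-0.15, 0.39, -0.83]
[-0.1, 0.0, 0.02] [-0.16, 0.39, -0.84]
[-0.1, 0.0, 0.02] [-0.15, 0.39, -0.83]
--
[-0.09, -0.01, 0.07] [0.0, 0.0, -0.95]
[-0.09, -0.02, 0.07] [0.0, 0.0, -0.95]
[-0.08, -0.03, 0.07] [0.0, 0.0, -0.94]
[-0.08, -0.03, 0.07] [0.0, 0.0, -0.95]
[-0.08, -0.04, 0.06] [0.0, 0.0, -0.94]
[-0.08, -0.04, 0.07] [0.0, 0.0, -0.95]
[-0.07, -0.05, 0.06] [0.0, 0.0, -0.94]
[-0.07, -0.05, 0.07] [0.0, 0.0, -0.95]
[-0.06, -0.06, 0.06] [0.0, 0.0, -0.94]
--
```

Emit:
play_rows([
  {"slide":[-0.07,0.06,0.02],"delta_rot":[-0.15,0.39,-0.84],"fingers":1},
  {"slide":[-0.07,0.05,0.02],"delta_rot":[-0.15,0.39,-0.84],"fingers":1},
  {"slide":[-0.08,0.05,0.04],"delta_rot":[-0.15,0.39,-0.84],"fingers":1},
  {"slide":[-0.08,0.04,0.03],"delta_rot":[-0.15,0.39,-0.84],"fingers":1},
  {"slide":[-0.08,0.03,0.03],"delta_rot":[-0.15,0.39,-0.84],"fingers":1},
  {"slide":[-0.09,0.03,0.03],"delta_rot":[-0.16,0.39,-0.84],"fingers":1},
  {"slide":[-0.09,0.02,0.03],"delta_rot":[-0.15,0.39,-0.83],"fingers":1},
  {"slide":[-0.09,0.02,0.02],"delta_rot":[-0.16,0.39,-0.84],"fingers":1},
])

```text
time_s: 7.3
tcp_pos: [0.4473, -0.284, 0.2602]
eef_rot: [-178.6, 5.5, -96.2]
contact_force: [-0.6, 0.5, 0.1]
gripper_width: 0.0878
gripper_force: 0.0
```

Emit:
play_rows([
  {"slide":[-0.09,0.01,0.02],"delta_rot":[-0.15,0.39,-0.83],"fingers":1},
  {"slide":[-0.1,0,0.02],"delta_rot":[-0.16,0.39,-0.84],"fingers":1},
  {"slide":[-0.1,0,0.02],"delta_rot":[-0.15,0.39,-0.83],"fingers":1},
  {"slide":[-0.09,-0.01,0.07],"delta_rot":[0,0,-0.95],"fingers":1},
  {"slide":[-0.09,-0.02,0.07],"delta_rot":[0,0,-0.95],"fingers":1},
  {"slide":[-0.08,-0.03,0.07],"delta_rot":[0,0,-0.94],"fingers":1},
  {"slide":[-0.08,-0.03,0.07],"delta_rot":[0,0,-0.95],"fingers":1},
  {"slide":[-0.08,-0.04,0.06],"delta_rot":[0,0,-0.94],"fingers":1},
])

```text
time_s: 8.3
tcp_pos: [0.4515, -0.174, 0.2027]
eef_rot: [179.8, 0.1, -63.1]
contact_force: [0.2, 0.6, -0.1]
gripper_width: 0.0877
gripper_force: 0.0
```

Emit:
play_rows([
  {"slide":[-0.08,-0.04,0.07],"delta_rot":[0,0,-0.95],"fingers":1},
  {"slide":[-0.07,-0.05,0.06],"delta_rot":[0,0,-0.94],"fingers":1},
  {"slide":[-0.07,-0.05,0.07],"delta_rot":[0,0,-0.95],"fingers":1},
  {"slide":[-0.06,-0.06,0.06],"delta_rot":[0,0,-0.94],"fingers":1},
  {"slide":[0,0,0],"delta_rot":[0,0,0],"fingers":1},
])

```text
time_s: 8.93
tcp_pos: [0.4535, -0.1224, 0.1639]
eef_rot: [179.8, 0.1, -45.9]
contact_force: [-0.2, -0.0, -0.9]
gripper_width: 0.0877
gripper_force: 0.0
```

Run:
```python
from h import *
st()
c=cap('wrist'); np.savez('pics/w3.npz',im=c['im'],K=c['K'],R=c['R'],t=c['t']); cv2.imwrite('pics/w3.png',c['im'])
print(proj(c,[.456,-.121,.024]))
```

```text
{'time_s': 8.925, 'tcp_pos': [0.454, -0.122, 0.164], 'eef_rot': [179.819, 0.127, -45.919], 'contact_force': [-0.236, -0.032, -0.872], 'gripper_width': 0.088, 'gripper_force': 0.0, 'joints': [8.996, 4.221, -29.415, -0.0, -56.585, 35.085]}
[252.92852636 176.10428265]
```

View pics/w3.png

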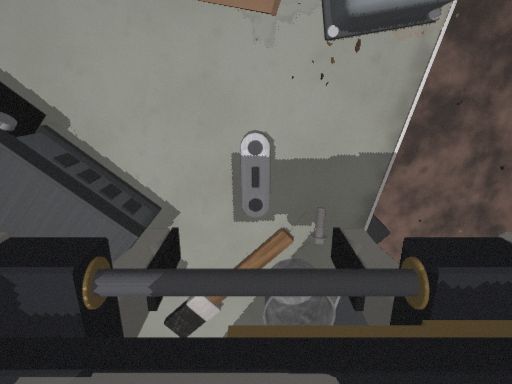

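The wrist view shows link A with its bores at (255,147) and (255,206). The brush tip is at (290,237) and the screw at (320,215), both clear of the fingers.

Run:
```python
from h import *
c=dict(np.load('pics/w3.npz')); A=onz(c,255.3,147,.024);B=onz(c,255.3,206,.024); d=A-B
print((A+B)/2,np.linalg.norm(d),np.degrees(np.arctan2(d[1],d[0])))
m=(A+B)/2; m[2]=.004; y=np.degrees(np.arctan2(d[1],d[0]))
plan([(m,down(y))],nd=2,vmax=.055)
```

```text
[ 0.45331454 -0.1216962   0.024     ] 0.06224519275907472 -45.93796483016479
[0.0, 0.0, 0.36] [0.01, 0.01, 0.0]
[0.0, 0.0, 0.36] [0.01, 0.0, -0.01]
[-0.01, 0.0, 0.35] [0.01, 0.01, 0.0]
--
```

Emit:
play_rows([
  {"slide":[0,0,0.36],"delta_rot":[0,0,0],"fingers":1},
  {"slide":[0,0,0.36],"delta_rot":[0,0,0],"fingers":0.6},
  {"slide":[0,0,0.34],"delta_rot":[0,0,0],"fingers":0.2},
  {"slide":[0,0,0],"delta_rot":[0,0,0],"fingers":-0.8},
  {"slide":[0,0,0],"delta_rot":[0,0,0],"fingers":-0.8},
  {"slide":[0,0,0],"delta_rot":[0,0,0],"fingers":-0.8},
  {"slide":[0,0,0],"delta_rot":[0,0,0],"fingers":-0.8},
  {"slide":[0,0,0],"delta_rot":[0,0,0],"fingers":-0.8},
], squeeze=30)

```text
time_s: 9.98
tcp_pos: [0.4552, -0.1231, 0.0077]
eef_rot: [-180.0, -0.1, -46.0]
contact_force: [-2.2, 1.3, 9.6]
gripper_width: 0.0298
gripper_force: 30.0
```

Emit:
play_rows([
  {"slide":[0,0,0],"delta_rot":[0,0,0],"fingers":-0.8},
  {"slide":[0,0,0],"delta_rot":[0,0,0],"fingers":-0.8},
  {"slide":[0,0,0],"delta_rot":[0,0,0],"fingers":-0.8},
])

```text
time_s: 10.35
tcp_pos: [0.4552, -0.1232, 0.0077]
eef_rot: [-180.0, -0.1, -46.0]
contact_force: [-3.1, 0.9, 9.8]
gripper_width: 0.0296
gripper_force: 30.0
```

Run:
```python
from h import *
plan([([.455,-.123,.18],down(-46)),([.576,.051,.18],down(6.5))],nd=2,vmax=.05,rmax=.079)
```

```text
[0.0, 0.0, -0.29] [0.0, 0.0, 0.0]
[0.0, 0.0, -0.29] [0.0, 0.0, 0.0]
[0.0, 0.0, -0.28] [0.0, -0.01, 0.0]
[0.0, 0.0, -0.29] [0.0, 0.0, 0.01]
--
[-0.02, -0.12, 0.0] [0.0, 0.0, -0.95]
[-0.01, -0.12, 0.0] [0.0, 0.0, -0.96]
[-0.01, -0.12, 0.0] [0.0, 0.0, -0.95]
[0.0, -0.12, 0.0] [0.0, 0.0, -0.96]
[0.01, -0.12, 0.0] [0.0, 0.0, -0.95]
[0.02, -0.11, 0.0] [0.0, 0.0, -0.96]
[0.03, -0.11, 0.0] [0.0, 0.0, -0.95]
[0.04, -0.11, 0.0] [0.0, 0.0, -0.96]
[0.05, -0.11, 0.0] [0.0, 0.0, -0.95]
[0.06, -0.1, 0.0] [0.0, 0.0, -0.96]
[0.06, -0.1, 0.0] [0.0, 0.0, -0.95]
[0.07, -0.09, 0.0] [0.0, -0.01, -0.96]
--
```

Emit:
play_rows([
  {"slide":[0,0,-0.29],"delta_rot":[0,0,0],"fingers":-0.8},
  {"slide":[0,0,-0.29],"delta_rot":[0,0,0],"fingers":-0.8},
  {"slide":[0,0,-0.29],"delta_rot":[0,0,0],"fingers":-0.8},
  {"slide":[0,0,-0.29],"delta_rot":[0,0,0],"fingers":-0.8},
  {"slide":[-0.02,-0.12,0],"delta_rot":[0,0,-0.95],"fingers":-0.8},
  {"slide":[-0.01,-0.12,0],"delta_rot":[0,0,-0.96],"fingers":-0.8},
  {"slide":[-0.01,-0.12,0],"delta_rot":[0,0,-0.95],"fingers":-0.8},
  {"slide":[0,-0.12,0],"delta_rot":[0,0,-0.96],"fingers":-0.8},
])

```text
time_s: 11.35
tcp_pos: [0.4957, -0.0631, 0.1806]
eef_rot: [180.0, 0.0, -28.3]
contact_force: [-0.3, -0.2, -2.0]
gripper_width: 0.0293
gripper_force: 30.0
```

Emit:
play_rows([
  {"slide":[0.01,-0.12,0],"delta_rot":[0,0,-0.95],"fingers":-0.8},
  {"slide":[0.02,-0.11,0],"delta_rot":[0,0,-0.96],"fingers":-0.8},
  {"slide":[0.03,-0.11,0],"delta_rot":[0,0,-0.95],"fingers":-0.8},
  {"slide":[0.04,-0.11,0],"delta_rot":[0,0,-0.96],"fingers":-0.8},
  {"slide":[0.05,-0.11,0],"delta_rot":[0,0,-0.95],"fingers":-0.8},
  {"slide":[0.06,-0.1,0],"delta_rot":[0,0,-0.96],"fingers":-0.8},
  {"slide":[0.06,-0.1,0],"delta_rot":[0,0,-0.95],"fingers":-0.8},
  {"slide":[0.07,-0.09,0],"delta_rot":[0,0,-0.96],"fingers":-0.8},
])

```text
time_s: 12.35
tcp_pos: [0.5757, 0.0513, 0.1803]
eef_rot: [180.0, 0.1, 6.7]
contact_force: [-0.5, 0.3, -2.4]
gripper_width: 0.0295
gripper_force: 30.0
```

Run:
```python
from h import *
st()
c=cap('wrist'); im=c['im'].copy()
for q in [(-.067,-.098),(.067,-.098),(.067,.098),(-.067,.098)]:
    X=np.array([.571,.093,.059])+q[0]*np.array([.9936,.113,0])+q[1]*np.array([-.113,.9936,0]); u=proj(c,X); cv2.circle(im,tuple(int(k) for k in u),3,(0,0,255),-1)
cv2.imwrite('pics/w4.png',im)
```

```text
{'time_s': 12.35, 'tcp_pos': [0.576, 0.051, 0.18], 'eef_rot': [179.987, 0.059, 6.679], 'contact_force': [-0.512, 0.293, -2.42], 'gripper_width': 0.03, 'gripper_force': 29.998, 'joints': [24.465, 13.511, -15.574, -0.006, -60.976, 72.216]}
```

View pics/w4.png

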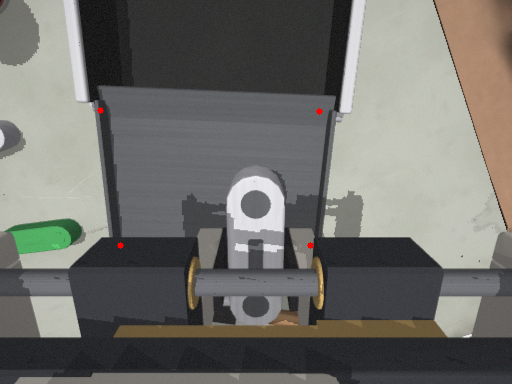

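The wrist view shows the tray corners near (103,112) and (330,118), so the floor lies about 5 mm to the right of my estimate. The held link is in place. I'll refine the tray pose.

Run:
```python
from h import *
np.set_printoptions(precision=4,suppress=True)
c=cap('wrist')
for q in [(102,88),(335,98)]: print('lip',onz(c,*q,.065))
for q in [(99,106),(335,116)]: print('walltop far',onz(c,*q,.075))
for q in [(111,235),(322,235)]: print('wall inner/floor',onz(c,*q,.059))
for q in [(78,100),(350,112)]: print('tubwall near corner',onz(c,*q,.08))
a=cap('scene');b=cap('side')
h=np.zeros((600,800,3),np.uint8)
h[:,:400]=cv2.resize(a['im'][165:240,205:255],(400,600),interpolation=3)
h[:300,400:]=cv2.resize(b['im'][160:205,235:295],(400,300),interpolation=3)
cv2.imwrite('pics/t1.png',h)
```

```text
lip [0.6471 0.1947 0.065 ]
lip [ 0.6631 -0.0051  0.065 ]
walltop far [0.6327 0.1928 0.075 ]
walltop far [ 0.6485 -0.0055  0.075 ]
wall inner/floor [0.5048 0.1928 0.059 ]
wall inner/floor [ 0.5307 -0.0199  0.059 ]
tubwall near corner [0.6359 0.2073 0.08  ]
tubwall near corner [ 0.6534 -0.0159  0.08  ]
```

View pics/t1.png

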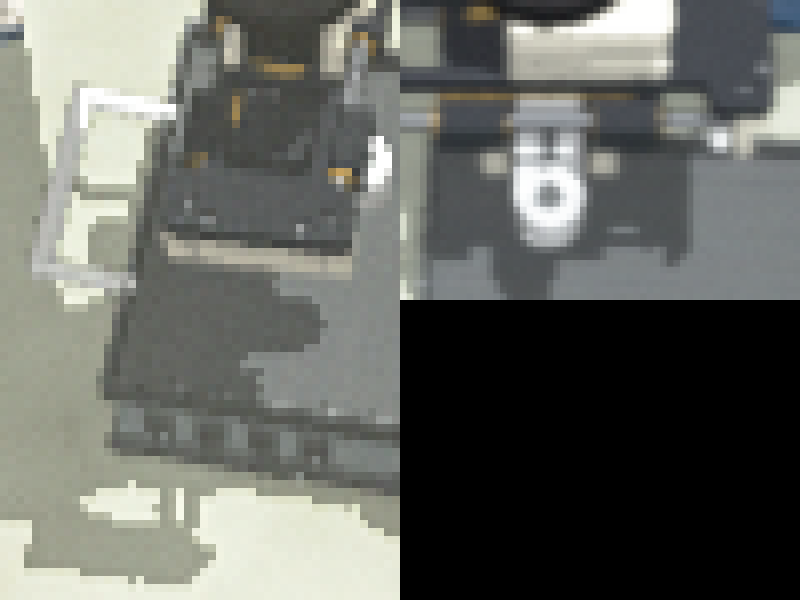

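Emit:
play_rows([
  {"slide":[0,0.03,0.2],"delta_rot":[0,0,0.4],"fingers":-0.8},
  {"slide":[0,0,0.25],"delta_rot":[0,0,0],"fingers":-0.8},
  {"slide":[0,0,0.2],"delta_rot":[0,0,0],"fingers":-0.8},
  {"slide":[0,0,0.09],"delta_rot":[0,0,0],"fingers":-0.8},
  {"slide":[0,0,0],"delta_rot":[0,0,0],"fingers":-0.8},
])

```text
time_s: 13.18
tcp_pos: [0.5761, 0.0459, 0.0691]
eef_rot: [179.9, 0.1, 4.7]
contact_force: [-0.2, -0.8, -1.6]
gripper_width: 0.0298
gripper_force: 30.0
```

Run:
```python
from h import *
st()
a=cap('scene')
A=lambda x,y,z:onz(a,205+x/8-.4,165+y/8-.4,z)
print(A(83,97,.075),A(44,270,.075))
```

```text
{'time_s': 13.175, 'tcp_pos': [0.576, 0.046, 0.069], 'eef_rot': [179.941, 0.09, 4.677], 'contact_force': [-0.213, -0.815, -1.632], 'gripper_width': 0.03, 'gripper_force': 29.998, 'joints': [23.953, 20.133, -22.932, 0.036, -47.04, 70.699]}
[0.45180866 0.12860283 0.075     ] [0.46099734 0.03216565 0.075     ]
```

Emit:
play_rows([
  {"slide":[0,0,0.014],"delta_rot":[0,0,0],"fingers":-0.8},
  {"slide":[0,0,0],"delta_rot":[0,0,0],"fingers":-0.1},
  {"slide":[0,0,0],"delta_rot":[0,0,0],"fingers":0},
  {"slide":[0,0,0],"delta_rot":[0,0,0],"fingers":0},
  {"slide":[0,0,-0.15],"delta_rot":[0,0,0],"fingers":0},
  {"slide":[0,0,-0.3],"delta_rot":[0,0,0],"fingers":0},
  {"slide":[0,0,-0.35],"delta_rot":[0,0,0],"fingers":0.5},
])

```text
time_s: 14.1
tcp_pos: [0.576, 0.0462, 0.188]
eef_rot: [179.9, 0.1, 4.7]
contact_force: [0.6, 0.3, 1.1]
gripper_width: 0.0493
gripper_force: 0.0
```

Run:
```python
from h import *
plan([([.53,.19,.24],down(-25)),([.576,.353,.18],down(-63.4))],nd=2,vmax=.05,rmax=.079)
```

```text
[-0.03, -0.14, -0.05] [0.0, 0.0, 0.93]
[-0.04, -0.14, -0.05] [0.0, 0.0, 0.93]
[-0.05, -0.13, -0.05] [0.0, 0.0, 0.92]
[-0.06, -0.13, -0.05] [0.01, 0.0, 0.93]
[-0.08, -0.12, -0.05] [0.0, 0.01, 0.92]
[-0.08, -0.12, -0.05] [0.01, 0.0, 0.93]
[-0.09, -0.11, -0.05] [0.0, 0.01, 0.92]
--
[-0.02, -0.12, 0.04] [0.0, 0.0, 0.93]
[-0.03, -0.12, 0.05] [0.0, 0.0, 0.93]
[-0.04, -0.12, 0.04] [0.0, 0.0, 0.93]
[-0.05, -0.12, 0.05] [0.0, 0.0, 0.93]
[-0.06, -0.11, 0.04] [0.0, 0.0, 0.93]
[-0.06, -0.11, 0.05] [0.0, 0.0, 0.93]
[-0.07, -0.1, 0.04] [0.0, 0.0, 0.93]
[-0.08, -0.1, 0.05] [0.0, 0.0, 0.94]
[-0.09, -0.1, 0.04] [0.0, 0.0, 0.93]
--
```

Emit:
play_rows([
  {"slide":[-0.03,-0.14,-0.07],"delta_rot":[0,0,0.93],"fingers":0.2},
  {"slide":[-0.04,-0.14,-0.07],"delta_rot":[0,0,0.93],"fingers":0.2},
  {"slide":[-0.05,-0.13,-0.05],"delta_rot":[0,0,0.92],"fingers":0.2},
  {"slide":[-0.06,-0.13,-0.05],"delta_rot":[0,0,0.93],"fingers":0.2},
  {"slide":[-0.08,-0.12,-0.05],"delta_rot":[0,0,0.92],"fingers":0.2},
  {"slide":[-0.08,-0.12,-0.05],"delta_rot":[0,0,0.93],"fingers":0.2},
  {"slide":[-0.09,-0.11,-0.02],"delta_rot":[0,0,0.92],"fingers":0.2},
  {"slide":[-0.02,-0.12,0],"delta_rot":[0,0,0.93],"fingers":0.2},
])

```text
time_s: 15.1
tcp_pos: [0.5353, 0.2079, 0.242]
eef_rot: [-180.0, -0.0, -29.4]
contact_force: [-0.3, 0.3, 1.4]
gripper_width: 0.0523
gripper_force: 0.0
```

Emit:
play_rows([
  {"slide":[-0.03,-0.12,0],"delta_rot":[0,0,0.93],"fingers":0.2},
  {"slide":[-0.04,-0.12,0],"delta_rot":[0,0,0.93],"fingers":0.2},
  {"slide":[-0.05,-0.12,0.03],"delta_rot":[0,0,0.93],"fingers":0.2},
  {"slide":[-0.06,-0.11,0.04],"delta_rot":[0,0,0.93],"fingers":0.2},
  {"slide":[-0.06,-0.11,0.05],"delta_rot":[0,0,0.93],"fingers":0.2},
  {"slide":[-0.07,-0.1,0.04],"delta_rot":[0,0,0.93],"fingers":0.2},
  {"slide":[-0.08,-0.1,0.05],"delta_rot":[0,0,0.94],"fingers":0.2},
  {"slide":[-0.06,-0.1,0.04],"delta_rot":[0,0,0.93],"fingers":0.2},
])

```text
time_s: 16.1
tcp_pos: [0.5791, 0.3505, 0.2033]
eef_rot: [180.0, -0.0, -63.5]
contact_force: [0.1, -0.4, -0.2]
gripper_width: 0.0525
gripper_force: 0.0
```

Run:
```python
from h import *
st()
c=cap('wrist'); np.savez('pics/w5.npz',im=c['im'],K=c['K'],R=c['R'],t=c['t']); cv2.imwrite('pics/w5.png',c['im'])
```

```text
{'time_s': 16.1, 'tcp_pos': [0.579, 0.35, 0.203], 'eef_rot': [179.954, -0.018, -63.524], 'contact_force': [0.076, -0.417, -0.235], 'gripper_width': 0.053, 'gripper_force': 0.0, 'joints': [47.64, 21.556, -0.887, 0.0, -67.606, -21.164]}
```

View pics/w5.png

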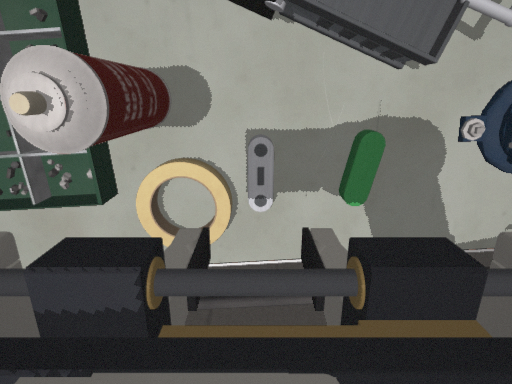

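The wrist view shows link B with its bores at (260,149) and (260,201). The tape is centred near (185,203) with its right edge at x=232, the can's base edge is at (168,97), and the green look-alike is at (362,168).

Run:
```python
from h import *
np.set_printoptions(precision=4,suppress=True)
c=dict(np.load('pics/w5.npz')); A=onz(c,260.3,149.5,.024);B=onz(c,260.3,201.5,.024); d=A-B;m=(A+B)/2;y=np.arctan2(d[1],d[0])
print(m,np.linalg.norm(d),np.degrees(y))
ax=np.array([np.cos(y),np.sin(y)]);ty=np.array([np.sin(y),-np.cos(y)])
loc=lambda P:np.array([(P[:2]-m[:2])@ax,(P[:2]-m[:2])@ty])*1000
print('tape edges R,L,top,bot',loc(onz(c,232,207,.024)),loc(onz(c,136,205,.024)),loc(onz(c,180,158,.024)))
print('can base right edge',loc(onz(c,168,97,.0)))
print('can side at dir', loc(onz(c,152,70,.0)),loc(onz(c,160,122,.0)))
print('green',[loc(onz(c,u,v,.024)) for u,v in((373,133),(353,203),(342,190))])
```

```text
[0.57   0.3567 0.024 ] 0.06191375478427787 -63.25904940751418
tape edges R,L,top,bot [-37.7372 -33.67  ] [ -34.6371 -147.567 ] [ 21.7275 -90.8237]
can base right edge [  87.5653 -104.9616]
can side at dir [ 116.3763 -120.1358] [  59.6721 -116.8705]
green [array([ 48.6693, 124.3519]), array([-33.3878, 109.831 ]), array([-17.1603,  95.4891])]
```

Run:
```python
from h import *
y=np.radians(-63.26); q=np.array([.570,.3567,0])+.017*np.array([np.cos(y),np.sin(y),0]); print(q)
plan([(q+[0,0,.12],down(-63.26)),(q+[0,0,.008],down(-63.26))],nd=2,vmax=.05)
```

```text
[0.57764902 0.34151802 0.        ]
[0.03, 0.02, 0.27] [0.01, 0.0, -0.05]
[0.02, 0.02, 0.28] [0.01, -0.01, -0.05]
--
[0.0, 0.0, 0.25] [0.0, 0.0, 0.0]
[0.0, 0.0, 0.25] [0.0, 0.0, 0.0]
[0.0, 0.0, 0.24] [0.0, 0.0, 0.0]
--
```

Emit:
play_rows([
  {"slide":[0.03,0.02,0.27],"delta_rot":[0,0,-0.05],"fingers":0},
  {"slide":[0.02,0.02,0.28],"delta_rot":[0,0,-0.05],"fingers":0},
  {"slide":[0,0,0.25],"delta_rot":[0,0,0],"fingers":0},
  {"slide":[0,0,0.25],"delta_rot":[0,0,0],"fingers":0},
  {"slide":[0,0,0.24],"delta_rot":[0,0,0],"fingers":0},
  {"slide":[0,0,0],"delta_rot":[0,0,0],"fingers":-0.8},
  {"slide":[0,0,0],"delta_rot":[0,0,0],"fingers":-0.8},
  {"slide":[0,0,0],"delta_rot":[0,0,0],"fingers":-0.8},
])

```text
time_s: 17.15
tcp_pos: [0.5778, 0.3409, 0.0119]
eef_rot: [-179.9, 0.0, -62.9]
contact_force: [-0.1, 0.6, -2.7]
gripper_width: 0.0299
gripper_force: 30.0
```

Emit:
play_rows([
  {"slide":[0,0,0],"delta_rot":[0,0,0],"fingers":-0.8},
  {"slide":[0,0,0],"delta_rot":[0,0,0],"fingers":-0.8},
  {"slide":[0,0,-0.1],"delta_rot":[0,0,0],"fingers":-0.8},
  {"slide":[0,0,-0.3],"delta_rot":[0,0,0],"fingers":-0.8},
  {"slide":[0,0,-0.35],"delta_rot":[0,0,0],"fingers":-0.8},
  {"slide":[0,0,-0.35],"delta_rot":[0,0,0],"fingers":-0.8},
  {"slide":[0,0,-0.2],"delta_rot":[0,0,0],"fingers":-0.8},
])

```text
time_s: 18.02
tcp_pos: [0.5779, 0.3408, 0.2097]
eef_rot: [-179.8, 0.0, -62.9]
contact_force: [-0.2, 0.3, -1.7]
gripper_width: 0.0298
gripper_force: 30.0
```

Run:
```python
from h import *
st()
c=5*np.pi/180; X=np.array([np.cos(c),np.sin(c),0]);Y=np.array([-np.sin(c),np.cos(c),0])
q=np.array([.571,.090,.18])+.044*Y+.012*X; print(q)
plan([(np.array([.54,.24,.19]),down(-30)),(q,down(5))],nd=2,vmax=.05,rmax=.079)
```

```text
{'time_s': 18.025, 'tcp_pos': [0.578, 0.341, 0.21], 'eef_rot': [-179.771, 0.04, -62.932], 'contact_force': [-0.237, 0.349, -1.659], 'gripper_width': 0.03, 'gripper_force': 29.97, 'joints': [47.16, 20.601, -1.482, 0.044, -67.689, -20.109]}
[0.57911948 0.13487844 0.18      ]
[0.06, 0.07, 0.02] [-0.01, 0.0, -0.9]
[0.06, 0.07, 0.02] [-0.01, 0.0, -0.9]
[0.05, 0.07, 0.01] [-0.01, 0.0, -0.9]
[0.04, 0.08, 0.02] [0.0, 0.0, -0.9]
[0.04, 0.08, 0.02] [-0.01, 0.0, -0.9]
[0.03, 0.08, 0.01] [0.0, 0.0, -0.89]
[0.03, 0.09, 0.02] [-0.01, 0.0, -0.9]
[0.02, 0.09, 0.01] [0.0, 0.0, -0.89]
--
[0.07, 0.06, 0.01] [0.0, 0.0, -0.96]
[0.07, 0.06, 0.01] [0.0, 0.0, -0.95]
[0.06, 0.07, 0.01] [0.0, 0.0, -0.96]
[0.06, 0.07, 0.01] [0.0, 0.0, -0.95]
[0.05, 0.08, 0.01] [0.0, 0.0, -0.96]
[0.04, 0.08, 0.01] [0.0, 0.0, -0.95]
[0.04, 0.09, 0.0] [0.0, 0.0, -0.96]
[0.03, 0.09, 0.01] [0.0, 0.0, -0.95]
--
```

Emit:
play_rows([
  {"slide":[0.06,0.07,0.02],"delta_rot":[0,0,-0.9],"fingers":-0.8},
  {"slide":[0.06,0.07,0.02],"delta_rot":[0,0,-0.9],"fingers":-0.8},
  {"slide":[0.05,0.07,0.01],"delta_rot":[0,0,-0.9],"fingers":-0.8},
  {"slide":[0.04,0.08,0.02],"delta_rot":[0,0,-0.9],"fingers":-0.8},
  {"slide":[0.04,0.08,0.02],"delta_rot":[0,0,-0.9],"fingers":-0.8},
  {"slide":[0.03,0.08,0.01],"delta_rot":[0,0,-0.89],"fingers":-0.8},
  {"slide":[0.03,0.09,0.02],"delta_rot":[0,0,-0.9],"fingers":-0.8},
  {"slide":[0.02,0.09,0.01],"delta_rot":[0,0,-0.89],"fingers":-0.8},
])

```text
time_s: 19.02
tcp_pos: [0.5383, 0.2386, 0.1864]
eef_rot: [180.0, -0.0, -29.9]
contact_force: [0.7, -0.2, -2.0]
gripper_width: 0.0296
gripper_force: 30.0
```

Emit:
play_rows([
  {"slide":[0.07,0.06,0.01],"delta_rot":[0,0,-0.96],"fingers":-0.8},
  {"slide":[0.07,0.06,0.01],"delta_rot":[0,0,-0.95],"fingers":-0.8},
  {"slide":[0.06,0.07,0.01],"delta_rot":[0,0,-0.96],"fingers":-0.8},
  {"slide":[0.06,0.07,0.01],"delta_rot":[0,0,-0.95],"fingers":-0.8},
  {"slide":[0.05,0.08,0.01],"delta_rot":[0,0,-0.96],"fingers":-0.8},
  {"slide":[0.04,0.08,0.01],"delta_rot":[0,0,-0.95],"fingers":-0.8},
  {"slide":[0.04,0.09,0],"delta_rot":[0,0,-0.96],"fingers":-0.8},
  {"slide":[0.03,0.09,0.01],"delta_rot":[0,0,-0.95],"fingers":-0.8},
])

```text
time_s: 20.02
tcp_pos: [0.5778, 0.1339, 0.1762]
eef_rot: [180.0, -0.0, 5.1]
contact_force: [-0.0, -0.2, -2.5]
gripper_width: 0.0303
gripper_force: 30.0
```

Run:
```python
from h import *
st()
c=cap('wrist'); cv2.imwrite('pics/w6.png',c['im'])
t=5*np.pi/180; X=np.array([np.cos(t),np.sin(t),0]);Y=np.array([-np.sin(t),np.cos(t),0])
plan([(np.array([.571,.090,.071+.0035])+.044*Y+.012*X,down(5))],nd=2)
```

```text
{'time_s': 20.025, 'tcp_pos': [0.578, 0.134, 0.176], 'eef_rot': [179.994, -0.025, 5.131], 'contact_force': [-0.018, -0.185, -2.523], 'gripper_width': 0.03, 'gripper_force': 29.971, 'joints': [31.925, 15.037, -14.08, 0.019, -60.863, 63.197]}
[0.0, 0.0, 0.23] [0.0, 0.0, 0.02]
[0.0, -0.01, 0.22] [0.0, 0.0, 0.02]
[0.01, 0.0, 0.23] [0.01, 0.0, 0.03]
--
```

View pics/w6.png

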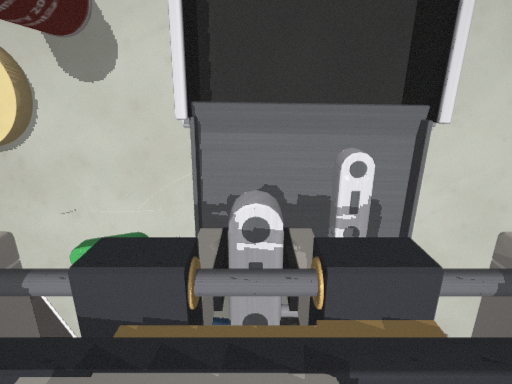

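The first link lies flat on the tray at (352,200), and the held link is over the left half, clear of the walls. I'll lower and release it.

Emit:
play_rows([
  {"slide":[0,0,0.25],"delta_rot":[0,0,0],"fingers":-0.8},
  {"slide":[0,0,0.25],"delta_rot":[0,0,0],"fingers":-0.8},
  {"slide":[0,0,0.18],"delta_rot":[0,0,0],"fingers":-0.8},
  {"slide":[0,0,0.02],"delta_rot":[0,0,0],"fingers":-0.8},
  {"slide":[0,0,0],"delta_rot":[0,0,0],"fingers":-0.1},
  {"slide":[0,0,0],"delta_rot":[0,0,0],"fingers":-0.1},
  {"slide":[0,0,0],"delta_rot":[0,0,0],"fingers":-0.1},
])

```text
time_s: 20.95
tcp_pos: [0.5781, 0.1346, 0.0712]
eef_rot: [-180.0, -0.1, 5.0]
contact_force: [-0.5, 0.1, -0.5]
gripper_width: 0.039
gripper_force: 0.0
```

Emit:
play_rows([
  {"slide":[0,0,-0.15],"delta_rot":[0,0,0],"fingers":-0.1},
  {"slide":[0,0,-0.3],"delta_rot":[0,0,0],"fingers":-0.1},
  {"slide":[0,0,-0.35],"delta_rot":[0,0,0],"fingers":0},
  {"slide":[-0.2,0,-0.2],"delta_rot":[0,0,0],"fingers":0},
])

```text
time_s: 21.45
tcp_pos: [0.5495, 0.1323, 0.2233]
eef_rot: [-180.0, -0.2, 5.0]
contact_force: [0.5, 0.8, -0.0]
gripper_width: 0.0434
gripper_force: 0.0
```

Run:
```python
from h import *
st()
c=cap('wrist'); a=cap('scene');
h=np.zeros((384,800,3),np.uint8); h[:,:512]=c['im']; h[:,512:]=cv2.resize(a['im'][140:284,130:238],(288,384))
cv2.imwrite('pics/w7.png',h)
t=np.radians(5);X=np.array([np.cos(t),np.sin(t),0])
H=np.array([.4564,.0804,.075]); 
plan([(np.array([.48,.09,.24]),down(-40)),(np.array([.4564,.0804,.16]),down(-85))],nd=2,vmax=.05,rmax=.079)
```

```text
{'time_s': 21.45, 'tcp_pos': [0.549, 0.132, 0.223], 'eef_rot': [-179.971, -0.193, 4.958], 'contact_force': [0.515, 0.757, -0.013], 'gripper_width': 0.043, 'gripper_force': 0.0, 'joints': [33.422, 10.258, -13.896, 0.073, -65.663, 61.506]}
[-0.05, 0.02, -0.01] [-0.01, -0.01, 0.98]
[-0.05, 0.03, -0.01] [-0.01, -0.01, 0.98]
[-0.04, 0.03, -0.01] [0.0, -0.01, 0.98]
[-0.04, 0.03, -0.01] [-0.01, 0.0, 0.98]
[-0.04, 0.04, -0.01] [0.0, -0.01, 0.98]
[-0.03, 0.04, -0.01] [-0.01, 0.0, 0.98]
[-0.03, 0.04, -0.01] [0.0, -0.01, 0.98]
[-0.03, 0.05, -0.01] [-0.01, 0.0, 0.99]
[-0.02, 0.05, -0.01] [0.0, -0.01, 0.98]
[-0.02, 0.05, -0.01] [-0.01, 0.0, 0.99]
--
[-0.01, 0.01, 0.05] [0.0, 0.0, 0.98]
[-0.01, 0.02, 0.05] [0.0, 0.0, 0.98]
[-0.01, 0.02, 0.05] [0.0, 0.0, 0.98]
[0.0, 0.02, 0.05] [0.0, 0.0, 0.98]
[0.0, 0.01, 0.06] [0.0, 0.0, 0.98]
[0.0, 0.02, 0.05] [0.0, 0.0, 0.98]
[0.0, 0.02, 0.06] [0.0, 0.0, 0.98]
[0.0, 0.01, 0.05] [0.0, 0.0, 0.99]
[0.0, 0.02, 0.06] [0.0, 0.0, 0.98]
[0.0, 0.01, 0.05] [0.0, 0.0, 0.99]
--
```

View pics/w7.png

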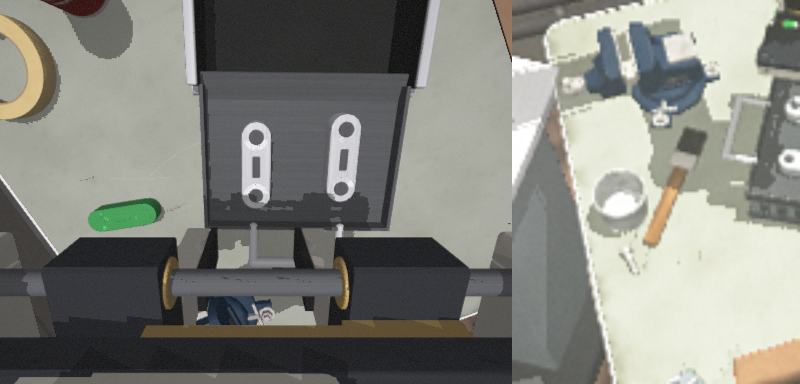

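Both links lie on the tray at (256,165) and (343,160), and no others remain on the bench. The next target is the handle, with the fingers closing along tray x.

Emit:
play_rows([
  {"slide":[-0.05,0.02,-0.01],"delta_rot":[0,0,0.98],"fingers":-0.3},
  {"slide":[-0.05,0.03,-0.01],"delta_rot":[0,0,0.98],"fingers":-0.5},
  {"slide":[-0.04,0.03,-0.01],"delta_rot":[0,0,0.98],"fingers":-0.5},
  {"slide":[-0.04,0.03,-0.01],"delta_rot":[0,0,0.98],"fingers":-0.5},
  {"slide":[-0.04,0.04,-0.01],"delta_rot":[0,0,0.98],"fingers":-0.5},
  {"slide":[-0.03,0.04,-0.01],"delta_rot":[0,0,0.98],"fingers":-0.5},
  {"slide":[-0.03,0.04,-0.01],"delta_rot":[0,0,0.98],"fingers":-0.5},
  {"slide":[-0.03,0.05,-0.01],"delta_rot":[0,0,0.99],"fingers":-0.5},
])

```text
time_s: 22.55
tcp_pos: [0.4929, 0.0983, 0.2322]
eef_rot: [180.0, 0.0, -31.2]
contact_force: [-0.4, 0.1, 0.7]
gripper_width: 0.0218
gripper_force: 0.0
```

Emit:
play_rows([
  {"slide":[-0.02,0.05,-0.01],"delta_rot":[0,0,0.98],"fingers":-0.5},
  {"slide":[-0.02,0.05,-0.01],"delta_rot":[0,0,0.99],"fingers":-0.5},
  {"slide":[-0.01,0.01,0.03],"delta_rot":[0,0,0.98],"fingers":-0.5},
  {"slide":[-0.01,0.02,0.03],"delta_rot":[0,0,0.98],"fingers":-0.5},
  {"slide":[-0.01,0.02,0.03],"delta_rot":[0,0,0.98],"fingers":-0.5},
  {"slide":[0,0.02,0.03],"delta_rot":[0,0,0.98],"fingers":-0.5},
  {"slide":[0,0.01,0.03],"delta_rot":[0,0,0.98],"fingers":-0.5},
  {"slide":[0,0.02,0.03],"delta_rot":[0,0,0.98],"fingers":-0.5},
])

```text
time_s: 23.55
tcp_pos: [0.465, 0.0831, 0.2081]
eef_rot: [180.0, -0.0, -67.1]
contact_force: [0.4, -0.9, 0.5]
gripper_width: 0.0217
gripper_force: 0.0
```

Emit:
play_rows([
  {"slide":[0,0.02,0.03],"delta_rot":[0,0,0.98],"fingers":-0.5},
  {"slide":[0,0.01,0.03],"delta_rot":[0,0,0.99],"fingers":-0.5},
  {"slide":[0,0.02,0],"delta_rot":[0,0,0.98],"fingers":-0.5},
  {"slide":[0,0.01,0],"delta_rot":[0,0,0.99],"fingers":-0.5},
  {"slide":[0,0,0],"delta_rot":[0,0,0],"fingers":-0.5},
])

```text
time_s: 24.18
tcp_pos: [0.4564, 0.0805, 0.1993]
eef_rot: [180.0, -0.0, -85.0]
contact_force: [1.1, 0.3, 0.7]
gripper_width: 0.022
gripper_force: 0.0
```

Run:
```python
from h import *
st()
c=cap('wrist'); np.savez('pics/w8.npz',im=c['im'],K=c['K'],R=c['R'],t=c['t']); im=c['im'].copy()
t=np.radians(5);Y=np.array([-np.sin(t),np.cos(t),0])
for k in(-.048,0,.048): cv2.circle(im,tuple(int(i) for i in proj(c,np.array([.4564,.0804,.075])+k*Y)),2,(0,0,255),-1)
cv2.imwrite('pics/w8.png',im)
```

```text
{'time_s': 24.175, 'tcp_pos': [0.456, 0.08, 0.199], 'eef_rot': [179.981, -0.022, -85.01], 'contact_force': [1.129, 0.274, 0.712], 'gripper_width': 0.022, 'gripper_force': 0.0, 'joints': [34.459, 1.477, -27.259, 0.011, -61.291, -29.474]}
```

View pics/w8.png

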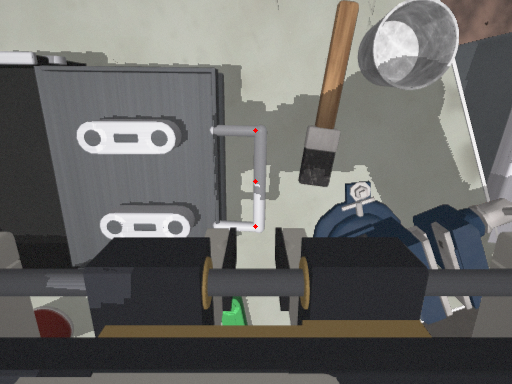

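The wrist view shows the handle bar at x≈260, rows 130–228, about 5 px to the robot side of my estimate. The vise is close at lower right, so I'll grip 22 mm toward −y of the bar's middle.

Run:
```python
from h import *
np.set_printoptions(precision=4,suppress=True)
c=dict(np.load('pics/w8.npz'))
P=onz(c,260.5,131,.075);Q=onz(c,259,226,.075);d=Q-P;print(P,Q,np.linalg.norm(d),np.degrees(np.arctan2(d[1],d[0])))
m=(P+Q)/2; d/=np.linalg.norm(d); g=m-.022*d; g[2]=.062; print(m,g)
# vise extents (top edge heights unknown): near corner ray at z=.1
print(onz(c,316,215,.05),onz(c,360,190,.08))
g1=g.copy();g1[2]=.12
plan([(g1,down(-85)),(g,down(-85))],nd=2,vmax=.045)
```

```text
[0.4557 0.0322 0.075 ] [0.4485 0.1274 0.075 ] 0.09547418528559903 94.35145348703432
[0.4521 0.0798 0.075 ] [0.4538 0.0579 0.062 ]
[0.3862 0.1202 0.05  ] [0.3554 0.0792 0.08  ]
[0.07, 0.02, 0.26] [0.0, 0.0, 0.01]
[0.08, 0.01, 0.27] [0.0, 0.0, 0.0]
--
[0.0, 0.0, 0.19] [0.0, 0.0, 0.0]
[0.0, 0.0, 0.2] [0.0, 0.0, 0.0]
--
```

Emit:
play_rows([
  {"slide":[0.07,0.02,0.26],"delta_rot":[0,0,0],"fingers":-0.5},
  {"slide":[0.08,0.01,0.27],"delta_rot":[0,0,0],"fingers":-0.5},
  {"slide":[0,0,0.1],"delta_rot":[0,0,0],"fingers":-0.5},
  {"slide":[0,0,0.1],"delta_rot":[0,0,0],"fingers":-0.5},
  {"slide":[0,0,0.08],"delta_rot":[0,0,0],"fingers":-0.5},
])

```text
time_s: 24.85
tcp_pos: [0.4539, 0.0576, 0.0771]
eef_rot: [180.0, -0.0, -85.0]
contact_force: [1.1, 0.4, 0.3]
gripper_width: 0.0222
gripper_force: 0.0
```

Emit:
play_rows([
  {"slide":[0,0,0.1],"delta_rot":[0,0,0],"fingers":-0.5},
  {"slide":[0,0,0],"delta_rot":[0,0,0],"fingers":-1},
  {"slide":[0,0,0],"delta_rot":[0,0,0],"fingers":-1},
  {"slide":[0,0,0],"delta_rot":[0,0,0],"fingers":-1},
  {"slide":[0,0,0],"delta_rot":[0,0,0],"fingers":-1},
], squeeze=40)

```text
time_s: 25.48
tcp_pos: [0.4545, 0.0577, 0.0633]
eef_rot: [-180.0, -0.0, -85.0]
contact_force: [4.8, -2.6, -3.5]
gripper_width: 0.0108
gripper_force: 40.0
```

```bash
cat >> h.py <<'E'
def traypos(th,g0,t=np.radians(4.6)):
    X=np.array([np.cos(t),np.sin(t),0]); f=lambda a:(-.19*np.cos(a)+.02*np.sin(a))*X+np.array([0,0,.19*np.sin(a)+.02*np.cos(a)])
    return np.array(g0)+f(th)-f(0)
E
python3 - <<'E'
from h import *
st(); s=r.get_state()
plan([(traypos(t,s['tcp_pos']),down(-85)) for t in np.linspace(0,1.09,13)[1:]],nd=3,vmax=.05)
E
```

```text
{'time_s': 25.475, 'tcp_pos': [0.454, 0.058, 0.063], 'eef_rot': [-179.952, -0.013, -85.027], 'contact_force': [4.814, -2.581, -3.519], 'gripper_width': 0.011, 'gripper_force': 40.022, 'joints': [32.022, 10.575, -38.258, 0.051, -41.13, -27.087]}
[0.0, -0.017, -0.114] [-0.01, -0.003, -0.006]
--
[0.0, -0.028, -0.113] [0.0, 0.0, 0.0]
--
[0.001, -0.038, -0.109] [0.0, 0.0, 0.0]
--
[0.0, -0.047, -0.105] [0.0, 0.0, 0.0]
--
[0.0, -0.057, -0.101] [0.0, 0.0, 0.0]
--
[0.001, -0.066, -0.095] [0.0, 0.0, 0.0]
--
[0.0, -0.074, -0.089] [0.0, 0.0, 0.0]
--
[0.001, -0.082, -0.082] [0.0, 0.0, 0.0]
--
[0.0, -0.089, -0.074] [0.0, 0.0, 0.0]
--
[0.001, -0.095, -0.065] [0.0, 0.0, 0.0]
--
[0.001, -0.101, -0.057] [0.0, 0.0, 0.0]
--
[0.001, -0.105, -0.047] [0.0, 0.0, 0.0]
--
```

Emit:
play_rows([
  {"slide":[0,-0.017,-0.114],"delta_rot":[0,0,0],"fingers":-1},
  {"slide":[0,-0.028,-0.113],"delta_rot":[0,0,0],"fingers":-1},
  {"slide":[0,-0.038,-0.109],"delta_rot":[0,0,0],"fingers":-1},
  {"slide":[0,-0.047,-0.105],"delta_rot":[0,0,0],"fingers":-1},
])

```text
time_s: 25.98
tcp_pos: [0.4731, 0.0592, 0.1293]
eef_rot: [180.0, -0.0, -85.1]
contact_force: [7.2, -2.7, -9.2]
gripper_width: 0.0107
gripper_force: 40.0
```

Emit:
play_rows([
  {"slide":[0,-0.057,-0.101],"delta_rot":[0,0,0],"fingers":-1},
  {"slide":[0,-0.066,-0.095],"delta_rot":[0,0,0],"fingers":-1},
  {"slide":[0,-0.074,-0.089],"delta_rot":[0,0,0],"fingers":-1},
  {"slide":[0,-0.082,-0.082],"delta_rot":[0,0,0],"fingers":-1},
])

```text
time_s: 26.48
tcp_pos: [0.5114, 0.0619, 0.1836]
eef_rot: [179.6, -0.1, -85.1]
contact_force: [-11.3, -0.7, 4.5]
gripper_width: 0.0108
gripper_force: 40.0
```

Emit:
play_rows([
  {"slide":[0,-0.089,-0.074],"delta_rot":[0,0,0],"fingers":-1},
  {"slide":[0,-0.095,-0.065],"delta_rot":[0,0,0],"fingers":-1},
  {"slide":[0,-0.101,-0.057],"delta_rot":[0,0,0],"fingers":-1},
  {"slide":[0,-0.105,-0.047],"delta_rot":[0,0,0],"fingers":-1},
])

```text
time_s: 26.98
tcp_pos: [0.5718, 0.0665, 0.2221]
eef_rot: [179.8, -0.1, -85.0]
contact_force: [-4.4, -6.6, 4.4]
gripper_width: 0.0109
gripper_force: 40.0
```

Emit:
play_rows([
  {"slide":[0,0,0],"delta_rot":[0,0,0],"fingers":-1},
  {"slide":[0,0,0],"delta_rot":[0,0,0],"fingers":-1},
  {"slide":[0,0,0],"delta_rot":[0,0,0],"fingers":-1},
  {"slide":[0,0,0],"delta_rot":[0,0,0],"fingers":-1},
  {"slide":[0,0,0],"delta_rot":[0,0,0],"fingers":-1},
  {"slide":[0,0,0],"delta_rot":[0,0,0],"fingers":-1},
  {"slide":[0,0,0],"delta_rot":[0,0,0],"fingers":-1},
  {"slide":[0,0,0],"delta_rot":[0,0,0],"fingers":-1},
])

```text
time_s: 27.98
tcp_pos: [0.5723, 0.0665, 0.2221]
eef_rot: [179.9, -0.1, -85.0]
contact_force: [-4.9, -6.0, 8.8]
gripper_width: 0.0104
gripper_force: 40.0
```

Run:
```python
from h import *
st()
a=cap('scene');b=cap('side')
h=np.zeros((500,800,3),np.uint8); h[:,:400]=cv2.resize(a['im'][150:250,200:320],(400,333))[:0].reshape(0,400,3) if 0 else 0
h[:333,:400]=cv2.resize(a['im'][150:250,200:320],(400,333)); h[:400,400:]=cv2.resize(b['im'][165:285,215:335],(400,400))
cv2.imwrite('pics/t2.png',h)
```

```text
{'time_s': 27.975, 'tcp_pos': [0.572, 0.067, 0.222], 'eef_rot': [179.918, -0.144, -85.036], 'contact_force': [-4.942, -5.956, 8.844], 'gripper_width': 0.01, 'gripper_force': 39.997, 'joints': [26.15, 11.523, -12.465, 0.115, -66.14, -21.233]}
```

View pics/t2.png

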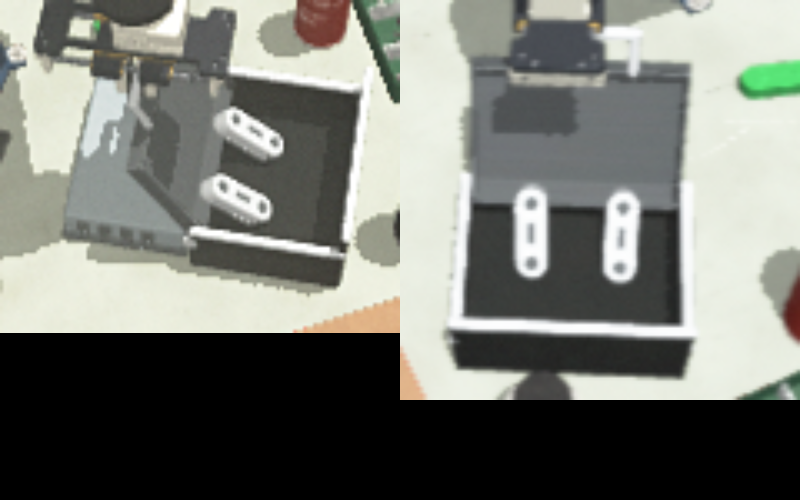

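Both links slid off the tray floor but look propped on the lip, with their far ends in the tub (around (250,130) and (240,197)). I'll tip slightly further and shake.

Emit:
play_rows([
  {"slide":[0,-0.036,-0.012],"delta_rot":[0,0,0],"fingers":-1},
  {"slide":[0,0,0],"delta_rot":[0,0,0],"fingers":-1},
  {"slide":[0,0.1,0.05],"delta_rot":[0,0,0],"fingers":-1},
  {"slide":[0,-0.1,-0.05],"delta_rot":[0,0,0],"fingers":-1},
  {"slide":[0,0,0],"delta_rot":[0,0,0],"fingers":-1},
  {"slide":[0,0,0],"delta_rot":[0,0,0],"fingers":-1},
  {"slide":[0,0,0],"delta_rot":[0,0,0],"fingers":-1},
  {"slide":[0,0,0],"delta_rot":[0,0,0],"fingers":-1},
])

```text
time_s: 29.08
tcp_pos: [0.5775, 0.0669, 0.2239]
eef_rot: [179.9, -0.1, -85.0]
contact_force: [-4.7, -6.1, 10.1]
gripper_width: 0.0106
gripper_force: 40.0
```

Run:
```python
from h import *
st()
a=cap('scene');b=cap('side')
h=np.zeros((400,800,3),np.uint8)
h[:333,:400]=cv2.resize(a['im'][150:250,200:320],(400,333)); h[:400,400:]=cv2.resize(b['im'][165:285,215:335],(400,400))
cv2.imwrite('pics/t3.png',h)
o=cv2.imread('pics/t2.png')[:400]; print(np.abs(o.astype(int)-h).mean(), np.abs(o.astype(int)-h)[100:230,180:300].mean(),np.abs(o.astype(int)-h)[180:320,500:650].mean())
# link end bores: triangulate, crop px -> image px
A=lambda x,y:(200+x*.3-.35,150+y*.3-.35)
B=lambda x,y:(215+(x-400)*.3-.35,165+y*.3-.35)
for p,q in [((236,118),(622,207)),((275,146),(620,268)),((222,184),(531,204)),((263,210),(531,264))]:
    print(tri(a,A(*p),b,B(*q)))
```

```text
{'time_s': 29.075, 'tcp_pos': [0.578, 0.067, 0.224], 'eef_rot': [179.9, -0.149, -85.037], 'contact_force': [-4.721, -6.148, 10.145], 'gripper_width': 0.011, 'gripper_force': 39.98, 'joints': [25.946, 11.957, -11.658, 0.113, -66.532, -21.028]}
3.3347604166666667 2.5661965811965812 1.31284126984127
(array([0.66872561, 0.14260517, 0.07753831]), np.float64(0.0007901640148060421))
(array([0.71476226, 0.14567123, 0.03105787]), np.float64(0.003908652109207875))
(array([0.67367344, 0.05549363, 0.07537258]), np.float64(0.0030142202205880476))
(array([0.72017922, 0.05922037, 0.03154168]), np.float64(0.002308428526569954))
```

Emit:
play_rows([
  {"slide":[0,0.036,0.012],"delta_rot":[0,0,0],"fingers":-1},
  {"slide":[0,0.105,0.047],"delta_rot":[0,0,0],"fingers":-1},
  {"slide":[0,0.101,0.057],"delta_rot":[0,0,0],"fingers":-1},
  {"slide":[0,0.095,0.065],"delta_rot":[0,0,0],"fingers":-1},
  {"slide":[0,0.089,0.074],"delta_rot":[0,0,0],"fingers":-1},
  {"slide":[0,0.082,0.082],"delta_rot":[0,0,0],"fingers":-1},
  {"slide":[0,0,0],"delta_rot":[0,0,0],"fingers":-1},
])

```text
time_s: 30.05
tcp_pos: [0.5016, 0.0618, 0.1715]
eef_rot: [179.9, -0.0, -85.0]
contact_force: [-1.8, -0.7, 2.2]
gripper_width: 0.0109
gripper_force: 40.0
```

Run:
```python
from h import *
st()
a=cap('scene');b=cap('side')
h=np.zeros((400,800,3),np.uint8)
h[:333,:400]=cv2.resize(a['im'][150:250,200:320],(400,333)); h[:400,400:]=cv2.resize(b['im'][165:285,215:335],(400,400))
cv2.imwrite('pics/t4.png',h)
```

```text
{'time_s': 30.05, 'tcp_pos': [0.502, 0.062, 0.172], 'eef_rot': [179.911, -0.019, -85.028], 'contact_force': [-1.755, -0.707, 2.17], 'gripper_width': 0.011, 'gripper_force': 40.037, 'joints': [29.314, 7.197, -24.854, -0.023, -58.038, -24.33]}
```

View pics/t4.png

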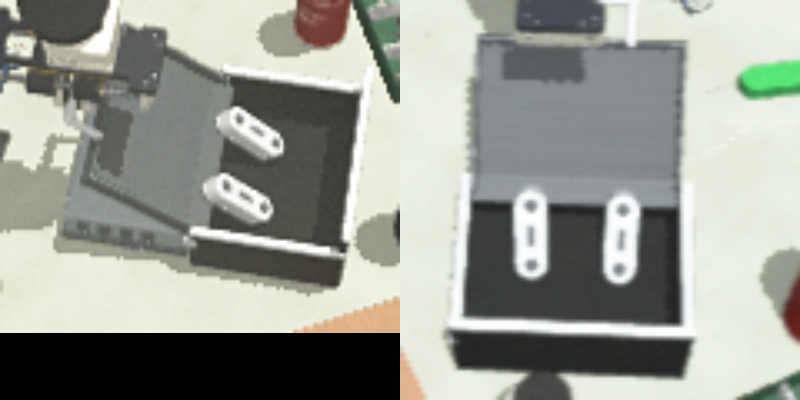

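The links are leaning at about 45° on the tub's front wall. I'll finish lowering the tray and then check them by numbers.

Emit:
play_rows([
  {"slide":[0,0.074,0.089],"delta_rot":[0,0,0],"fingers":-1},
  {"slide":[0,0.066,0.095],"delta_rot":[0,0,0],"fingers":-1},
  {"slide":[0,0.057,0.101],"delta_rot":[0,0,0],"fingers":-1},
  {"slide":[0,0.047,0.105],"delta_rot":[0,0,0],"fingers":-1},
  {"slide":[0,0.038,0.109],"delta_rot":[0,0,0],"fingers":-1},
  {"slide":[0,0.028,0.113],"delta_rot":[0,0,0],"fingers":-1},
  {"slide":[0,0.017,0.11],"delta_rot":[0,0,0],"fingers":-1},
  {"slide":[0,0,0],"delta_rot":[0,0,0],"fingers":-1},
])

```text
time_s: 31.15
tcp_pos: [0.4546, 0.0584, 0.0632]
eef_rot: [180.0, -0.0, -85.0]
contact_force: [-0.0, 3.7, -0.7]
gripper_width: 0.0106
gripper_force: 40.0
```

Emit:
play_rows([
  {"slide":[0,0,0],"delta_rot":[0,0,0],"fingers":-0.5},
  {"slide":[0,0,0],"delta_rot":[0,0,0],"fingers":-0.5},
  {"slide":[0,0,-0.05],"delta_rot":[0,0,0],"fingers":-0.5},
  {"slide":[0,0,-0.2],"delta_rot":[0,0,0],"fingers":-0.5},
  {"slide":[0,0,-0.35],"delta_rot":[0,0,0],"fingers":-0.5},
  {"slide":[0,0,-0.3],"delta_rot":[0,0,0],"fingers":-0.5},
  {"slide":[0,0,0],"delta_rot":[0,0,0],"fingers":0},
])

```text
time_s: 32.02
tcp_pos: [0.456, 0.0585, 0.2029]
eef_rot: [-179.6, 0.1, -85.0]
contact_force: [-0.7, 0.2, 0.3]
gripper_width: 0.0275
gripper_force: 0.0
```

```bash
cat > lk.py <<'E'
from h import *
np.set_printoptions(precision=3,suppress=True)
def blobs(c,x0,x1,y0,y1):
    """white blobs inside tub window: min-area box centre, long-axis end points (full-image pixels)"""
    k=c['im'][y0:y1,x0:x1]; hsv=cv2.cvtColor(k,cv2.COLOR_BGR2HSV)
    m=((hsv[...,2]>120)&(hsv[...,1]<60)).astype(np.uint8); n,l,s,ce=cv2.connectedComponentsWithStats(m); out=[]
    for i in range(1,n):
        if s[i,4]<60 or s[i,4]>500: continue
        cn=cv2.findContours((l==i).astype(np.uint8),0,2)[0][0]; b=cv2.boxPoints(cv2.minAreaRect(cn))
        e=[(b[0]+b[1])/2,(b[2]+b[3])/2] if np.linalg.norm(b[0]-b[1])<np.linalg.norm(b[1]-b[2]) else [(b[1]+b[2])/2,(b[3]+b[0])/2]
        out.append((s[i,4],e[0]+[x0,y0],e[1]+[x0,y0]))
    return out
if __name__=='__main__':
    a=cap('scene');b=cap('side'); st()
    A=blobs(a,255,305,172,222);B=blobs(b,238,298,218,258)
    for o in A: print('A',o)
    for o in B: print('B',o)
    for o in A:
        for q in B:
            for (p1,p2) in ((q[1],q[2]),(q[2],q[1])):
                r1=tri(a,o[1],b,p1);r2=tri(a,o[2],b,p2)
                if max(r1[1],r2[1])<.012: print(r1[0],r2[0],r1[1].round(4),r2[1].round(4),'len',np.linalg.norm(r1[0]-r2[0]).round(3))
E
python3 lk.py
```

```text
{'time_s': 32.125, 'tcp_pos': [0.454, 0.058, 0.199], 'eef_rot': [-179.94, 0.029, -85.053], 'contact_force': [-0.485, 0.548, -0.712], 'gripper_width': 0.035, 'gripper_force': 0.0, 'joints': [32.035, 0.813, -27.954, 0.002, -61.166, -27.089]}
A (np.int32(119), array([304. , 174.5]), array([268. , 174.5]))
```

```bash
sed -i "s/hsv\[...,2\]>120/hsv[...,2]>185/; s/s\[i,4\]<60/s[i,4]<40/" lk.py; sed -i "s/blobs(a,255,305,172,222)/blobs(a,255,300,178,219)/;s/blobs(b,238,298,218,258)/blobs(b,240,294,215,258)/" lk.py; python3 lk.py
```

```text
{'time_s': 32.225, 'tcp_pos': [0.453, 0.057, 0.198], 'eef_rot': [179.907, -0.049, -85.051], 'contact_force': [-0.426, 0.424, -0.527], 'gripper_width': 0.041, 'gripper_force': 0.0, 'joints': [32.039, 0.928, -28.031, 0.002, -61.146, -27.091]}
A (np.int32(118), array([266.385, 183.284]), array([285.349, 193.495]))
A (np.int32(122), array([262.44 , 203.974]), array([281.75, 212.25]))
B (np.int32(222), array([253.5, 221. ]), array([253.5, 248. ]))
B (np.int32(219), array([281.968, 222.921]), array([279.95, 249.15]))
[0.654 0.145 0.078] [0.729 0.146 0.034] 0.0045 0.0001 len 0.087
[0.66  0.052 0.082] [0.734 0.061 0.035] 0.0029 0.0024 len 0.088
```

Run:
```python
from h import *
plan([(np.array([.70,.147,.20]),down(5)),(np.array([.70,.147,.037]),down(5))],nd=2,vmax=.05,rmax=.079)
```

```text
[-0.02, -0.08, 0.0] [0.0, 0.0, -0.98]
[-0.02, -0.09, 0.0] [0.0, 0.0, -0.98]
[-0.01, -0.09, 0.0] [0.0, 0.0, -0.98]
[0.0, -0.09, 0.0] [0.0, 0.0, -0.98]
[0.0, -0.09, 0.0] [0.0, 0.0, -0.98]
[0.01, -0.09, 0.0] [0.0, 0.0, -0.98]
[0.02, -0.08, 0.0] [0.0, 0.0, -0.98]
[0.02, -0.08, 0.0] [0.0, 0.0, -0.98]
[0.03, -0.08, 0.0] [0.0, 0.0, -0.98]
[0.04, -0.08, 0.0] [0.0, 0.0, -0.98]
[0.04, -0.08, 0.0] [0.0, 0.0, -0.98]
[0.05, -0.07, 0.0] [0.0, 0.0, -0.99]
[0.06, -0.07, 0.0] [0.0, 0.0, -0.98]
[0.06, -0.06, 0.0] [0.0, 0.0, -0.99]
[0.07, -0.06, 0.0] [0.0, 0.0, -0.98]
[0.07, -0.05, 0.0] [0.0, 0.0, -0.99]
[0.07, -0.05, 0.0] [0.0, 0.0, -0.98]
[0.08, -0.04, -0.01] [0.0, 0.01, -0.99]
[0.08, -0.03, 0.0] [0.01, 0.0, -0.98]
[0.08, -0.03, -0.01] [0.0, 0.01, -0.99]
--
[0.0, 0.0, 0.27] [0.0, 0.0, 0.0]
[0.0, 0.0, 0.27] [0.0, 0.0, 0.0]
[0.0, 0.0, 0.27] [0.0, 0.0, 0.0]
[0.0, 0.0, 0.28] [0.0, 0.0, 0.0]
--
```

I've viewed 15 pictures, one over the limit of 14, so I won't view any more and will work from numbers only. Next I move above the left link in the tub.

Emit:
play_rows([
  {"slide":[-0.02,-0.08,0],"delta_rot":[0,0,-0.98],"fingers":0},
  {"slide":[-0.02,-0.09,0],"delta_rot":[0,0,-0.98],"fingers":0},
  {"slide":[-0.01,-0.09,0],"delta_rot":[0,0,-0.98],"fingers":0},
  {"slide":[0,-0.09,0],"delta_rot":[0,0,-0.98],"fingers":0},
  {"slide":[0,-0.09,0],"delta_rot":[0,0,-0.98],"fingers":0},
  {"slide":[0.01,-0.09,0],"delta_rot":[0,0,-0.98],"fingers":0},
  {"slide":[0.02,-0.08,0],"delta_rot":[0,0,-0.98],"fingers":0},
])

```text
time_s: 33.1
tcp_pos: [0.5407, 0.0897, 0.1968]
eef_rot: [179.8, 0.0, -53.4]
contact_force: [-0.2, 0.1, 0.3]
gripper_width: 0.0435
gripper_force: 0.0
```

Emit:
play_rows([
  {"slide":[0.02,-0.08,0],"delta_rot":[0,0,-0.98],"fingers":0},
  {"slide":[0.03,-0.08,0],"delta_rot":[0,0,-0.98],"fingers":0},
  {"slide":[0.04,-0.08,0],"delta_rot":[0,0,-0.98],"fingers":0},
  {"slide":[0.04,-0.08,0],"delta_rot":[0,0,-0.98],"fingers":0},
  {"slide":[0.05,-0.07,0],"delta_rot":[0,0,-0.99],"fingers":0},
  {"slide":[0.06,-0.07,0],"delta_rot":[0,0,-0.98],"fingers":0},
  {"slide":[0.06,-0.06,0],"delta_rot":[0,0,-0.99],"fingers":0},
])

```text
time_s: 33.98
tcp_pos: [0.6266, 0.121, 0.1965]
eef_rot: [179.8, 0.1, -21.9]
contact_force: [-0.1, -0.6, 1.1]
gripper_width: 0.0441
gripper_force: 0.0
```

Emit:
play_rows([
  {"slide":[0.07,-0.06,0],"delta_rot":[0,0,-0.98],"fingers":0},
  {"slide":[0.07,-0.05,0],"delta_rot":[0,0,-0.99],"fingers":0},
  {"slide":[0.07,-0.05,0],"delta_rot":[0,0,-0.98],"fingers":0},
  {"slide":[0.08,-0.04,0],"delta_rot":[0,0,-0.99],"fingers":0},
  {"slide":[0.08,-0.03,0],"delta_rot":[0,0,-0.98],"fingers":0},
  {"slide":[0.08,-0.03,0],"delta_rot":[0,0,-0.99],"fingers":0},
  {"slide":[0,0,0],"delta_rot":[0,0,0],"fingers":0},
])

```text
time_s: 34.85
tcp_pos: [0.7009, 0.1468, 0.1959]
eef_rot: [179.9, 0.2, 5.0]
contact_force: [-0.9, -0.3, -0.2]
gripper_width: 0.0438
gripper_force: 0.0
```

Run:
```python
from h import *
st()
from lk import blobs
c=cap('wrist'); k=c['im']
# bright blobs in wrist view, cast at approx link heights
hsv=cv2.cvtColor(k,cv2.COLOR_BGR2HSV); m=((hsv[...,2]>110)&(hsv[...,1]<50)).astype(np.uint8); m[235:]=0
n,l,s,ce=cv2.connectedComponentsWithStats(m)
for i in range(1,n):
    if 300<s[i,4]<8000: print(s[i],ce[i].round(),onz(c,*ce[i],.056).round(3))
for X in ([.692,.146,.056],[.697,.057,.058]): print(proj(c,X).round(), k[tuple(proj(c,X).astype(int)[::-1])])
plan([(np.array([.70,.147,.10]),down(5)),(np.array([.70,.147,.037]),down(5))],nd=2,vmax=.05)
```

```text
{'time_s': 34.85, 'tcp_pos': [0.701, 0.147, 0.196], 'eef_rot': [179.905, 0.206, 4.991], 'contact_force': [-0.89, -0.26, -0.237], 'gripper_width': 0.044, 'gripper_force': 0.0, 'joints': [27.373, 25.521, 4.305, 0.01, -69.01, 67.615]}
[  0   0  61  77 986] [29. 34.] [0.815 0.36  0.056]
[ 46   0  64  50 790] [78. 20.] [0.829 0.315 0.056]
[   0  121   40  106 2213] [ 14. 187.] [0.669 0.394 0.056]
[ 244  149   30   85 2145] [259. 190.] [0.688 0.143 0.056]
[ 322  151   43   84 2332] [342. 192.] [0.693 0.057 0.056]
[256. 186.] [115 112 110]
[343. 189.] [115 111 109]
[0.0, 0.0, 0.32] [0.01, 0.02, -0.01]
[0.0, 0.0, 0.32] [0.01, 0.02, -0.01]
--
[0.0, 0.0, 0.21] [0.0, 0.0, 0.0]
[0.0, 0.0, 0.21] [0.0, 0.0, 0.0]
--
```

Emit:
play_rows([
  {"slide":[0,0.015,0.32],"delta_rot":[0,0,0],"fingers":0},
  {"slide":[0,0,0.32],"delta_rot":[0,0,0],"fingers":0},
  {"slide":[0,0,0.21],"delta_rot":[0,0,0],"fingers":0},
  {"slide":[0,0,0.2],"delta_rot":[0,0,0],"fingers":0},
  {"slide":[0,0,0],"delta_rot":[0,0,0],"fingers":-0.8},
  {"slide":[0,0,0],"delta_rot":[0,0,0],"fingers":-0.8},
  {"slide":[0,0,0],"delta_rot":[0,0,0],"fingers":-0.8},
  {"slide":[0,0,0],"delta_rot":[0,0,0],"fingers":-0.8},
], squeeze=30)

```text
time_s: 35.9
tcp_pos: [0.7016, 0.1448, 0.0418]
eef_rot: [-180.0, -0.1, 5.0]
contact_force: [0.1, 0.7, -1.7]
gripper_width: 0.0296
gripper_force: 29.8
```

Emit:
play_rows([
  {"slide":[0,0,-0.13],"delta_rot":[0,0,0],"fingers":-0.8},
  {"slide":[0.13,0,-0.03],"delta_rot":[0,0,0],"fingers":-0.8},
  {"slide":[0.14,0,0],"delta_rot":[0,0,0],"fingers":-0.8},
  {"slide":[0,0,0.1],"delta_rot":[0,0,0],"fingers":-0.8},
  {"slide":[0,0,0.05],"delta_rot":[0,0,0],"fingers":-0.8},
  {"slide":[0,0,0],"delta_rot":[0,0,0],"fingers":-0.8},
])

```text
time_s: 36.65
tcp_pos: [0.7408, 0.148, 0.0419]
eef_rot: [179.9, 0.1, 5.0]
contact_force: [0.3, 0.8, -2.4]
gripper_width: 0.0295
gripper_force: 29.8
```

Emit:
play_rows([
  {"slide":[0,0,0],"delta_rot":[0,0,0],"fingers":0},
  {"slide":[0,0,0],"delta_rot":[0,0,0],"fingers":0},
  {"slide":[0,0,0],"delta_rot":[0,0,0],"fingers":0},
  {"slide":[0,0,-0.2],"delta_rot":[0,0,0],"fingers":0},
  {"slide":[0,0,-0.35],"delta_rot":[0,0,0],"fingers":0},
  {"slide":[-0.1,0.25,-0.3],"delta_rot":[0,0,0],"fingers":0},
  {"slide":[-0.1,0.25,0],"delta_rot":[0,0,0],"fingers":0},
  {"slide":[0,0,0],"delta_rot":[0,0,0],"fingers":0},
])

```text
time_s: 37.65
tcp_pos: [0.7178, 0.0686, 0.1714]
eef_rot: [-180.0, -0.1, 4.9]
contact_force: [0.3, 0.3, -0.5]
gripper_width: 0.0439
gripper_force: 0.0
```

```bash
cat > wl.py <<'E'
from h import *
st()
c=cap('wrist'); k=c['im']
hsv=cv2.cvtColor(k,cv2.COLOR_BGR2HSV); m=((hsv[...,2]>110)&(hsv[...,1]<50)).astype(np.uint8); m[235:]=0
n,l,s,ce=cv2.connectedComponentsWithStats(m)
for i in range(1,n):
    if 600<s[i,4]<8000: print(s[i],ce[i].round(),'z.056',onz(c,*ce[i],.056).round(3),'z.032',onz(c,*ce[i],.032).round(3))
E
python3 wl.py; sed -n 1,1p wl.py >/dev/null; python3 lk.py
```

```text
{'time_s': 37.65, 'tcp_pos': [0.718, 0.069, 0.171], 'eef_rot': [-179.998, -0.066, 4.885], 'contact_force': [0.325, 0.327, -0.464], 'gripper_width': 0.044, 'gripper_force': 0.0, 'joints': [20.892, 26.706, 2.939, 0.018, -66.17, 73.986]}
[ 165  140   34   87 2418] [181. 182.] z.056 [0.714 0.139 0.056] z.032 [0.707 0.145 0.032]
[ 252  166   34   69 1828] [267. 200.] z.056 [0.704 0.057 0.056] z.032 [0.695 0.055 0.032]
{'time_s': 37.8, 'tcp_pos': [0.718, 0.071, 0.17], 'eef_rot': [179.974, 0.031, 5.025], 'contact_force': [0.48, -0.606, -0.266], 'gripper_width': 0.044, 'gripper_force': 0.0, 'joints': [21.075, 26.901, 3.022, 0.018, -66.158, 73.942]}
A (np.int32(43), array([273.5, 209. ]), array([281.5, 213. ]))
B (np.int32(54), array([276. , 216.5]), array([253. , 216.5]))
B (np.int32(143), array([253.5, 227. ]), array([253.5, 248. ]))
B (np.int32(196), array([280.5, 231. ]), array([280.5, 256. ]))
```

Run:
```python
from h import *
np.set_printoptions(precision=3,suppress=True)
c=cap('wrist');b=cap('side')
# wrist: ends of link 1 blob along the image column; side likewise
for z in(.032,): print('wrist',onz(c,183,140,z),onz(c,179,227,z),'side',onz(b,280.5,230.5,z),onz(b,280.5,256.5,z))
print(tri(c,(183,140),b,(280.5,256.5)),tri(c,(179,227),b,(280.5,230.5)))
```

```text
wrist [0.751 0.146 0.032] [0.658 0.149 0.032] side [0.662 0.142 0.032] [0.753 0.15  0.032]
(array([0.748, 0.149, 0.019]), np.float64(0.0013055320164084485)) (array([0.675, 0.141, 0.064]), np.float64(0.0029556814211864125))
```

```bash
cat > bores.py <<'E'
from h import *
np.set_printoptions(precision=3,suppress=True)
c=cap('wrist'); k=c['im']; hsv=cv2.cvtColor(k,cv2.COLOR_BGR2HSV)
m=((hsv[...,2]>85)&(hsv[...,1]<50)).astype(np.uint8)*255; m[236:]=0
cs,h=cv2.findContours(m,cv2.RETR_CCOMP,cv2.CHAIN_APPROX_NONE)
for i,q in enumerate(cs):
    if h[0][i][3]>=0 and 50<cv2.contourArea(q)<500:
        (u,v),(w,hh),_=cv2.minAreaRect(q)
        print(round(u,1),round(v,1),'size',round(w),round(hh),'parent',h[0][i][3],cv2.boundingRect(cs[h[0][i][3]]),'z.032',onz(c,u,v,.032),'z.024',onz(c,u,v,.06))
E
python3 bores.py
```

```text
271.0 209.0 size 10 8 parent 2 (254, 167, 36, 69) z.032 [0.687 0.054 0.032] z.024 [0.698 0.056 0.06 ]
```

Emit:
play_rows([
  {"slide":[-0.15,-0.1,-0.3],"delta_rot":[0,0,0],"fingers":0},
  {"slide":[-0.15,-0.1,-0.3],"delta_rot":[0,0,0],"fingers":0},
  {"slide":[0,0,0],"delta_rot":[0,0,0],"fingers":0},
])

```text
time_s: 38.33
tcp_pos: [0.6719, 0.0989, 0.265]
eef_rot: [-179.9, -0.4, 5.2]
contact_force: [0.6, 0.8, 0.3]
gripper_width: 0.044
gripper_force: 0.0
```

```bash
sed -i 's/50<cv2.contourArea(q)<500/20<cv2.contourArea(q)<500/' bores.py; sed -i 's/>85/>TH/; s/^c=cap/import sys; TH=int(sys.argv[1])\nc=cap/' bores.py; for t in 60 85; do echo T$t; python3 bores.py $t; done; python3 wl.py
```

```text
T60
T85
{'time_s': 38.425, 'tcp_pos': [0.671, 0.098, 0.26], 'eef_rot': [-179.993, -0.029, 5.108], 'contact_force': [-0.236, 0.779, -0.009], 'gripper_width': 0.043, 'gripper_force': 0.0, 'joints': [24.746, 19.827, 3.998, 0.003, -74.142, 70.361]}
[ 209   95   25   73 1590] [222. 131.] z.056 [0.708 0.143 0.056] z.032 [0.705 0.145 0.032]
[ 279  116   30   71 1498] [293. 152.] z.056 [0.69  0.056 0.056] z.032 [0.686 0.052 0.032]
[   0  135   33   52 1293] [ 14. 163.] z.056 [0.646 0.393 0.056] z.032 [0.639 0.412 0.032]
```

Run:
```python
from h import *
c=cap('wrist'); g=cv2.cvtColor(c['im'],cv2.COLOR_BGR2GRAY)
np.savez('pics/w9.npz',im=c['im'],K=c['K'],R=c['R'],t=c['t'])
l1=[cv2.fitLine]
for (u0,v0,u1,v1) in ((223,90,220,172),(296,110,290,192)):
    n=v1-v0; print([int(cv2.getRectSubPix(g,(5,1),(u0+(u1-u0)*i/n,v0+i)).mean()) for i in range(n+1)])
```

```text
[53, 53, 53, 53, 74, 184, 236, 241, 240, 240, 239, 201, 143, 122, 116, 115, 115, 114, 113, 114, 113, 115, 133, 194, 221, 234, 234, 235, 234, 235, 235, 234, 235, 182, 128, 125, 126, 124, 125, 123, 122, 122, 121, 119, 119, 117, 114, 113, 112, 111, 131, 224, 232, 231, 232, 232, 243, 243, 243, 241, 172, 116, 110, 110, 110, 110, 111, 111, 110, 109, 117, 199, 227, 230, 230, 224, 141, 67, 53, 54, 55, 53, 43]
[54, 53, 54, 54, 54, 52, 96, 167, 212, 218, 194, 163, 140, 124, 119, 124, 132, 143, 182, 219, 223, 223, 221, 219, 219, 219, 180, 133, 117, 113, 113, 109, 109, 104, 103, 102, 103, 102, 101, 101, 112, 196, 218, 219, 220, 219, 220, 220, 220, 190, 141, 113, 103, 102, 101, 101, 101, 112, 143, 178, 219, 223, 223, 224, 218, 194, 177, 173, 171, 172, 173, 173, 174, 172, 167, 127, 105, 103, 101, 100, 102, 102, 102]
```

Run:
```python
from h import *
np.set_printoptions(precision=3,suppress=True)
c=dict(np.load('pics/w9.npz')); b=cap('side')
for z in (.032,.045): 
    A=onz(c,222.4,107,z);B=onz(c,220.7,155.5,z); print(z,A,B,np.linalg.norm(A-B))
A=onz(c,222.4,94.6,.032);B=onz(c,220.5,166,.032);print(A,B,np.linalg.norm(A-B))
g=cv2.cvtColor(b['im'],cv2.COLOR_BGR2GRAY)
for u in (253,280): print([int(x) for x in g[212:270,u-1:u+2].mean(1)])
```

```text
0.032 [0.733 0.145 0.032] [0.672 0.144 0.032] 0.06042964082230053
0.045 [0.733 0.144 0.045] [0.675 0.142 0.045] 0.05839321511644522
[0.747 0.146 0.032] [0.659 0.143 0.032] 0.08880698860741089
[81, 81, 81, 89, 82, 84, 117, 120, 134, 204, 208, 239, 250, 228, 164, 139, 155, 204, 250, 251, 250, 220, 191, 195, 196, 195, 200, 230, 250, 251, 247, 193, 163, 156, 193, 246, 207, 94, 60, 60, 60, 60, 61, 61, 59, 59, 60, 61, 105, 233, 252, 251, 159, 60, 40, 40, 40, 40]
[82, 81, 80, 81, 81, 82, 92, 117, 119, 121, 121, 120, 105, 59, 39, 39, 40, 48, 125, 242, 241, 181, 156, 167, 233, 253, 253, 251, 221, 201, 191, 185, 184, 200, 245, 252, 251, 235, 176, 146, 159, 205, 251, 251, 199, 175, 112, 67, 60, 96, 220, 251, 250, 179, 71, 40, 39, 38]
```

Link 1 now lies flat in the tub: bore spacing is 60 mm at z=0.032, with dark tub at both ends. Link 2 gets the same treatment.

Run:
```python
from h import *
plan([(np.array([.703,.0575,.12]),down(6)),(np.array([.703,.0575,.040]),down(6))],nd=2,vmax=.05)
```

```text
[0.07, 0.09, 0.31] [0.0, 0.01, -0.07]
[0.06, 0.1, 0.31] [0.01, 0.01, -0.07]
[0.06, 0.09, 0.3] [0.0, 0.02, -0.07]
--
[0.0, 0.0, 0.27] [0.0, 0.0, 0.0]
[0.0, 0.0, 0.26] [0.0, 0.0, 0.0]
--
```

Emit:
play_rows([
  {"slide":[0.07,0.09,0.31],"delta_rot":[0,0,-0.07],"fingers":0},
  {"slide":[0.06,0.1,0.31],"delta_rot":[0,0,-0.07],"fingers":0},
  {"slide":[0.06,0.09,0.3],"delta_rot":[0,0,-0.07],"fingers":0},
  {"slide":[0,0,0.27],"delta_rot":[0,0,0],"fingers":0},
  {"slide":[0,0,0.25],"delta_rot":[0,0,0],"fingers":0},
  {"slide":[0,0,0],"delta_rot":[0,0,0],"fingers":-0.8},
  {"slide":[0,0,0],"delta_rot":[0,0,0],"fingers":-0.8},
  {"slide":[0,0,0],"delta_rot":[0,0,0],"fingers":-0.8},
])

```text
time_s: 39.58
tcp_pos: [0.7041, 0.0579, 0.0455]
eef_rot: [180.0, -0.1, 6.0]
contact_force: [-0.1, -0.0, -2.1]
gripper_width: 0.0295
gripper_force: 29.9
```

Emit:
play_rows([
  {"slide":[0,0,0],"delta_rot":[0,0,0],"fingers":-0.8},
  {"slide":[0,0,-0.13],"delta_rot":[0,0,0],"fingers":-0.8},
  {"slide":[0.13,0,-0.03],"delta_rot":[0,0,0],"fingers":-0.8},
  {"slide":[0.14,0,0],"delta_rot":[0,0,0],"fingers":-0.8},
  {"slide":[0,0,0.1],"delta_rot":[0,0,0],"fingers":-0.8},
  {"slide":[0,0,0.05],"delta_rot":[0,0,0],"fingers":-0.8},
  {"slide":[0,0,0],"delta_rot":[0,0,0],"fingers":-0.8},
])

```text
time_s: 40.45
tcp_pos: [0.7424, 0.0617, 0.0447]
eef_rot: [180.0, 0.1, 6.0]
contact_force: [0.1, -0.4, -1.6]
gripper_width: 0.0294
gripper_force: 29.9
```

Emit:
play_rows([
  {"slide":[0,0,0],"delta_rot":[0,0,0],"fingers":0},
  {"slide":[0,0,0],"delta_rot":[0,0,0],"fingers":0},
  {"slide":[0,0,0],"delta_rot":[0,0,0],"fingers":0},
  {"slide":[0,0,-0.2],"delta_rot":[0,0,0],"fingers":0},
  {"slide":[0,0,-0.4],"delta_rot":[0,0,0],"fingers":0},
  {"slide":[-0.15,-0.1,-0.4],"delta_rot":[0,0,0],"fingers":0},
  {"slide":[-0.3,-0.15,-0.4],"delta_rot":[0,0,0],"fingers":0},
  {"slide":[0,0,0],"delta_rot":[0,0,0],"fingers":0},
])

```text
time_s: 41.45
tcp_pos: [0.6837, 0.0893, 0.2472]
eef_rot: [-179.9, -0.5, 6.1]
contact_force: [0.2, -0.7, 0.2]
gripper_width: 0.0438
gripper_force: 0.0
```

```bash
python3 wl.py
python3 - <<'E'
from h import *
c=cap('wrist'); b=cap('side'); np.savez('pics/w10.npz',im=c['im'],K=c['K'],R=c['R'],t=c['t'])
g=cv2.cvtColor(c['im'],cv2.COLOR_BGR2GRAY)
for Y in (.144,.060):
    p=proj(c,[.80,Y+.008,.032]);q=proj(c,[.62,Y-.006,.032]); print(p.round(1),q.round(1)); n=int(np.linalg.norm(p-q))
    print([int(cv2.getRectSubPix(g,(5,1),tuple(map(float,p+(q-p)*i/n))).mean()) for i in range(n+1)])
g=cv2.cvtColor(b['im'],cv2.COLOR_BGR2GRAY)
for u in (254,280): print([int(x) for x in g[212:270,u-1:u+2].mean(1)])
E
```

```text
{'time_s': 41.45, 'tcp_pos': [0.684, 0.089, 0.247], 'eef_rot': [-179.911, -0.538, 6.1], 'contact_force': [0.175, -0.731, 0.176], 'gripper_width': 0.044, 'gripper_force': 0.0, 'joints': [23.638, 20.956, 3.938, 0.081, -72.443, 72.438]}
[ 201  106   25   74 1673] [213. 142.] z.056 [0.709 0.142 0.056] z.032 [0.705 0.145 0.032]
[ 270  111   26   74 1654] [282. 147.] z.056 [0.711 0.063 0.056] z.032 [0.708 0.06  0.032]
[  0 148  20  47 711] [  8. 174.] z.056 [0.645 0.383 0.056] z.032 [0.637 0.403 0.032]
[171 206  38  29 877] [188. 222.] z.056 [0.607 0.168 0.056] z.032 [0.596 0.172 0.032]
[212.   56.9] [213.9 207.1]
[33, 38, 41, 38, 39, 40, 41, 40, 40, 38, 40, 40, 39, 39, 39, 39, 40, 40, 39, 39, 38, 39, 39, 39, 39, 41, 40, 38, 54, 56, 58, 56, 56, 56, 57, 57, 57, 58, 57, 58, 57, 58, 57, 56, 56, 56, 56, 57, 92, 220, 241, 243, 243, 242, 242, 203, 137, 119, 120, 120, 120, 119, 118, 119, 119, 118, 118, 145, 225, 239, 241, 239, 239, 239, 238, 239, 238, 225, 149, 121, 122, 122, 122, 123, 121, 121, 123, 124, 123, 125, 123, 122, 124, 123, 123, 161, 231, 237, 237, 237, 240, 239, 243, 243, 243, 188, 12
[... 738 characters left out ...]
9, 156, 214, 234, 236, 234, 200, 120, 67, 51, 40, 36, 38, 37, 35, 46, 73, 91, 104, 108, 108, 106, 106, 96, 79, 73, 72, 72, 72, 82, 99, 105, 95, 79, 74, 73, 74, 76]
[82, 82, 81, 83, 82, 79, 82, 103, 83, 95, 118, 109, 60, 38, 38, 41, 117, 242, 242, 181, 158, 175, 233, 253, 252, 251, 212, 190, 189, 191, 197, 207, 244, 252, 253, 238, 170, 140, 148, 211, 252, 251, 202, 176, 106, 66, 61, 61, 100, 226, 252, 251, 169, 66, 39, 39, 41, 40]
[81, 80, 79, 80, 82, 82, 78, 77, 77, 77, 81, 100, 99, 58, 39, 40, 42, 50, 124, 242, 242, 181, 156, 168, 233, 253, 252, 251, 220, 200, 191, 184, 185, 201, 245, 252, 251, 235, 176, 145, 159, 205, 251, 251, 199, 175, 113, 68, 61, 96, 220, 251, 251, 179, 70, 40, 41, 39]
```

Both blanks lie flat in the tub. Now back to the lever.

Run:
```python
from h import *
plan([(np.array([.52,-.15,.29]),down(-90)),(np.array([.4474,-.4004,.2757]),Ro.from_euler('xyz',[-179.8,20.6,-127.7],degrees=True).as_matrix())],nd=2,vmax=.05,rmax=.079)
```

```text
[-0.06, 0.07, -0.02] [0.0, 0.0, 0.95]
[-0.05, 0.07, -0.01] [0.0, 0.0, 0.95]
[-0.05, 0.07, -0.02] [0.0, 0.0, 0.95]
[-0.04, 0.08, -0.01] [0.0, 0.0, 0.95]
[-0.03, 0.08, -0.02] [0.0, 0.0, 0.95]
[-0.03, 0.08, -0.01] [0.0, 0.0, 0.95]
[-0.02, 0.08, -0.02] [0.0, 0.0, 0.95]
[-0.01, 0.09, -0.01] [0.0, 0.0, 0.95]
[-0.01, 0.09, -0.02] [0.0, 0.0, 0.95]
[0.0, 0.09, -0.01] [0.0, 0.0, 0.95]
[0.0, 0.09, -0.02] [0.0, 0.0, 0.95]
[0.01, 0.09, -0.01] [0.0, 0.0, 0.95]
[0.02, 0.08, -0.02] [0.0, 0.0, 0.95]
[0.02, 0.08, -0.01] [0.0, 0.0, 0.95]
[0.03, 0.08, -0.02] [0.0, 0.0, 0.96]
[0.04, 0.08, -0.01] [0.0, 0.0, 0.95]
[0.04, 0.08, -0.02] [0.0, 0.0, 0.96]
[0.05, 0.07, -0.01] [0.0, 0.0, 0.95]
[0.05, 0.07, -0.02] [0.0, 0.0, 0.96]
[0.06, 0.06, -0.01] [0.0, 0.0, 0.95]
[0.07, 0.06, -0.02] [0.0, 0.0, 0.96]
[0.07, 0.05, -0.01] [0.01, 0.0, 0.95]
--
[0.17, 0.05, 0.01] [0.15, -0.43, 0.81]
[0.17, 0.04, 0.0] [0.15, -0.43, 0.82]
[0.17, 0.03, 0.0] [0.15, -0.43, 0.81]
[0.17, 0.01, -0.01] [0.15, -0.43, 0.82]
[0.17, 0.0, -0.02] [0.15, -0.43, 0.81]
[0.17, -0.01, -0.02] [0.15, -0.43, 0.82]
[0.17, -0.02, -0.03] [0.15, -0.43, 0.81]
[0.17, -0.03, -0.03] [0.15, -0.44, 0.82]
[0.17, -0.04, -0.04] [0.16, -0.44, 0.81]
[0.16, -0.05, -0.04] [0.15, -0.43, 0.82]
--
```

Emit:
play_rows([
  {"slide":[-0.06,0.07,-0.05],"delta_rot":[0,0,0.95],"fingers":0.5},
  {"slide":[-0.05,0.07,-0.05],"delta_rot":[0,0,0.95],"fingers":1},
  {"slide":[-0.05,0.07,-0.05],"delta_rot":[0,0,0.95],"fingers":1},
  {"slide":[-0.04,0.08,-0.05],"delta_rot":[0,0,0.95],"fingers":1},
  {"slide":[-0.03,0.08,-0.05],"delta_rot":[0,0,0.95],"fingers":1},
  {"slide":[-0.03,0.08,-0.04],"delta_rot":[0,0,0.95],"fingers":1},
  {"slide":[-0.02,0.08,-0.02],"delta_rot":[0,0,0.95],"fingers":1},
  {"slide":[-0.01,0.09,0],"delta_rot":[0,0,0.95],"fingers":1},
])

```text
time_s: 42.6
tcp_pos: [0.6242, 0.0008, 0.285]
eef_rot: [179.8, 0.1, -29.0]
contact_force: [0.5, 0.3, -0.5]
gripper_width: 0.0876
gripper_force: 0.0
```

Emit:
play_rows([
  {"slide":[-0.01,0.09,0],"delta_rot":[0,0,0.95],"fingers":1},
  {"slide":[0,0.09,0],"delta_rot":[0,0,0.95],"fingers":1},
  {"slide":[0,0.09,0],"delta_rot":[0,0,0.95],"fingers":1},
  {"slide":[0.01,0.09,0],"delta_rot":[0,0,0.95],"fingers":1},
  {"slide":[0.02,0.08,0],"delta_rot":[0,0,0.95],"fingers":1},
  {"slide":[0.02,0.08,0],"delta_rot":[0,0,0.95],"fingers":1},
  {"slide":[0.03,0.08,0],"delta_rot":[0,0,0.96],"fingers":1},
  {"slide":[0.04,0.08,0],"delta_rot":[0,0,0.95],"fingers":1},
])

```text
time_s: 43.6
tcp_pos: [0.5641, -0.0856, 0.2849]
eef_rot: [179.8, 0.0, -63.9]
contact_force: [-0.6, 0.2, -0.8]
gripper_width: 0.0875
gripper_force: 0.0
```

Emit:
play_rows([
  {"slide":[0.04,0.08,0],"delta_rot":[0,0,0.96],"fingers":1},
  {"slide":[0.05,0.07,0],"delta_rot":[0,0,0.95],"fingers":1},
  {"slide":[0.05,0.07,0],"delta_rot":[0,0,0.96],"fingers":1},
  {"slide":[0.06,0.06,0],"delta_rot":[0,0,0.95],"fingers":1},
  {"slide":[0.07,0.06,0],"delta_rot":[0,0,0.96],"fingers":1},
  {"slide":[0.07,0.05,0],"delta_rot":[0,0,0.95],"fingers":1},
  {"slide":[0,0,0],"delta_rot":[0,0,0],"fingers":1},
])

```text
time_s: 44.48
tcp_pos: [0.5206, -0.1511, 0.2855]
eef_rot: [179.8, -0.0, -90.1]
contact_force: [0.2, -0.6, -0.6]
gripper_width: 0.0875
gripper_force: 0.0
```

Emit:
play_rows([
  {"slide":[0.17,0.05,0.01],"delta_rot":[0.15,-0.43,0.81],"fingers":1},
  {"slide":[0.17,0.04,0],"delta_rot":[0.15,-0.43,0.82],"fingers":1},
  {"slide":[0.17,0.03,0],"delta_rot":[0.15,-0.43,0.81],"fingers":1},
  {"slide":[0.17,0.01,-0.01],"delta_rot":[0.15,-0.43,0.82],"fingers":1},
  {"slide":[0.17,0,-0.02],"delta_rot":[0.15,-0.43,0.81],"fingers":1},
  {"slide":[0.17,-0.01,-0.02],"delta_rot":[0.15,-0.43,0.82],"fingers":1},
  {"slide":[0,0,0],"delta_rot":[0,0,0],"fingers":1},
])

```text
time_s: 45.35
tcp_pos: [0.4778, -0.3015, 0.2777]
eef_rot: [-178.4, 12.3, -112.4]
contact_force: [0.5, -0.3, -0.6]
gripper_width: 0.0873
gripper_force: 0.0
```

Run:
```python
from h import *
st()
M=Ro.from_euler('xyz',[-179.8,20.6,-127.7],degrees=True).as_matrix()
plan([(np.array([.4474,-.4004,.2757]),M),(np.array([.4741,-.3661,.1594]),M)],nd=2,vmax=.045,rmax=.079)
```

```text
{'time_s': 45.35, 'tcp_pos': [0.478, -0.301, 0.278], 'eef_rot': [-178.38, 12.3, -112.444], 'contact_force': [0.468, -0.273, -0.597], 'gripper_width': 0.087, 'gripper_force': 0.0, 'joints': [-21.348, 9.588, -3.38, -12.672, -75.482, 1.752]}
[0.17, -0.02, -0.03] [0.16, -0.44, 0.81]
[0.17, -0.03, -0.04] [0.16, -0.44, 0.8]
[0.16, -0.04, -0.04] [0.16, -0.43, 0.81]
[0.15, -0.04, -0.05] [0.16, -0.44, 0.8]
--
[0.0, 0.0, 0.27] [0.0, 0.0, 0.0]
[0.0, 0.0, 0.28] [0.0, 0.0, 0.0]
[0.01, 0.0, 0.27] [0.0, 0.0, 0.0]
--
```

Emit:
play_rows([
  {"slide":[0.17,-0.02,-0.03],"delta_rot":[0.16,-0.44,0.81],"fingers":1},
  {"slide":[0.17,-0.03,-0.04],"delta_rot":[0.16,-0.44,0.8],"fingers":1},
  {"slide":[0.16,-0.04,-0.04],"delta_rot":[0.16,-0.43,0.81],"fingers":1},
  {"slide":[0.15,-0.04,-0.05],"delta_rot":[0.16,-0.44,0.8],"fingers":1},
  {"slide":[0,0,0],"delta_rot":[0,0,0],"fingers":1},
])

```text
time_s: 45.98
tcp_pos: [0.4475, -0.3988, 0.2756]
eef_rot: [-179.8, 20.6, -127.6]
contact_force: [0.3, 0.4, -0.1]
gripper_width: 0.0875
gripper_force: 0.0
```

Run:
```python
from h import *
lev()
M=Ro.from_euler('xyz',[-179.8,20.6,-127.7],degrees=True).as_matrix()
plan([(np.array([.4741,-.3661,.1594]),M)],nd=2,vmax=.045,rmax=.079)
```

```text
{'time_s': 45.975, 'tcp_pos': [0.448, -0.399, 0.276], 'eef_rot': [-179.761, 20.619, -127.626], 'contact_force': [0.345, 0.369, -0.071], 'gripper_width': 0.087, 'gripper_force': 0.0, 'joints': [-37.305, 14.624, 4.179, -20.958, -79.88, 3.418]}
L 0.2463 th -0.359 side -0.0003
[0.0, 0.0, 0.27] [0.0, 0.0, 0.01]
[0.0, 0.0, 0.28] [0.0, 0.0, 0.0]
[0.01, 0.0, 0.27] [0.0, 0.0, 0.01]
--
```

Emit:
play_rows([
  {"slide":[0,0,0.27],"delta_rot":[0,0,0],"fingers":1},
  {"slide":[0,0,0.28],"delta_rot":[0,0,0],"fingers":1},
  {"slide":[0.01,0,0.27],"delta_rot":[0,0,0],"fingers":0.5},
  {"slide":[0,0,0],"delta_rot":[0,0,0],"fingers":-0.8},
  {"slide":[0,0,0],"delta_rot":[0,0,0],"fingers":-0.8},
  {"slide":[0,0,0],"delta_rot":[0,0,0],"fingers":-0.8},
  {"slide":[0,0,0],"delta_rot":[0,0,0],"fingers":-0.8},
  {"slide":[0,0,0],"delta_rot":[0,0,0],"fingers":-0.8},
], squeeze=25)

```text
time_s: 46.98
tcp_pos: [0.4742, -0.3654, 0.1621]
eef_rot: [-179.6, 20.6, -127.5]
contact_force: [2.6, -3.6, 1.6]
gripper_width: 0.0333
gripper_force: 3.0
```

Emit:
play_rows([
  {"slide":[0,0,0],"delta_rot":[0,0,0],"fingers":-0.8},
  {"slide":[0,0,0],"delta_rot":[0,0,0],"fingers":-0.8},
])

```text
time_s: 47.22
tcp_pos: [0.4746, -0.3657, 0.1621]
eef_rot: [-179.5, 20.6, -127.5]
contact_force: [0.7, -2.4, 4.3]
gripper_width: 0.0318
gripper_force: 25.0
```

Emit:
play_rows([
  {"slide":[0,0,-0.06],"delta_rot":[0,0,0],"fingers":-0.8},
  {"slide":[0,0,-0.05],"delta_rot":[0,0,0],"fingers":-0.8},
  {"slide":[0,0,0],"delta_rot":[0,0,0],"fingers":-0.8},
])

```text
time_s: 47.6
tcp_pos: [0.4712, -0.3701, 0.1766]
eef_rot: [-179.6, 20.6, -127.5]
contact_force: [4.6, -3.9, -6.3]
gripper_width: 0.032
gripper_force: 25.0
```

```bash
python3 -c "
from h import *
lev()"
```

```text
{'time_s': 47.6, 'tcp_pos': [0.471, -0.37, 0.177], 'eef_rot': [-179.556, 20.627, -127.54], 'contact_force': [4.637, -3.949, -6.255], 'gripper_width': 0.032, 'gripper_force': 24.967, 'joints': [-33.864, 17.765, -4.259, -22.294, -67.725, 4.741]}
L 0.1406 th -0.359 side -0.0016
```

Emit:
play_rows([
  {"slide":[-0.073,0,0.003],"delta_rot":[0,0.98,0],"fingers":-0.8},
  {"slide":[-0.073,0,0.003],"delta_rot":[0,0.98,0],"fingers":-0.8},
  {"slide":[-0.073,0,0.003],"delta_rot":[0,0.98,0],"fingers":-0.8},
  {"slide":[-0.073,0,0.003],"delta_rot":[0,0.98,0],"fingers":-0.8},
])

```text
time_s: 48.1
tcp_pos: [0.4972, -0.3356, 0.1852]
eef_rot: [-179.6, 2.5, -127.6]
contact_force: [1.9, -2.9, -4.3]
gripper_width: 0.0319
gripper_force: 25.0
```

```bash
python3 -c "
from h import *
lev()"
```

```text
{'time_s': 48.1, 'tcp_pos': [0.497, -0.336, 0.185], 'eef_rot': [-179.613, 2.503, -127.618], 'contact_force': [1.928, -2.941, -4.328], 'gripper_width': 0.032, 'gripper_force': 24.988, 'joints': [-16.85, 14.954, -11.942, -2.498, -61.876, -19.622]}
L 0.1403 th -0.044 side -0.0012
```

Emit:
play_rows([
  {"slide":[-0.073,0,0.003],"delta_rot":[0,0.98,0],"fingers":-0.8},
  {"slide":[-0.073,0,0.003],"delta_rot":[0,0.98,0],"fingers":-0.8},
  {"slide":[-0.073,0,0.003],"delta_rot":[0,0.98,0],"fingers":-0.8},
  {"slide":[-0.073,0,0.003],"delta_rot":[0,0.98,0],"fingers":-0.8},
  {"slide":[-0.073,0,0.003],"delta_rot":[0,0.98,0],"fingers":-0.8},
  {"slide":[0,0,0],"delta_rot":[0,0,0],"fingers":-0.8},
])

```text
time_s: 48.85
tcp_pos: [0.53, -0.292, 0.1754]
eef_rot: [-179.8, -20.0, -127.5]
contact_force: [3.0, -4.2, -4.0]
gripper_width: 0.0313
gripper_force: 25.0
```

```bash
python3 -c "
from h import *
lev()"
```

```text
{'time_s': 48.85, 'tcp_pos': [0.53, -0.292, 0.175], 'eef_rot': [-179.786, -19.991, -127.546], 'contact_force': [3.05, -4.169, -4.023], 'gripper_width': 0.031, 'gripper_force': 24.978, 'joints': [-0.544, 19.915, -17.217, 17.527, -66.07, -45.979]}
L 0.1391 th 0.355 side -0.0007
```

Emit:
play_rows([
  {"slide":[0,0,0.055],"delta_rot":[0,0,0],"fingers":-0.8},
  {"slide":[0,0,0.05],"delta_rot":[0,0,0],"fingers":-0.8},
  {"slide":[0,0,0],"delta_rot":[0,0,0],"fingers":-0.8},
])

```text
time_s: 49.22
tcp_pos: [0.526, -0.2975, 0.1625]
eef_rot: [-179.6, -19.8, -127.8]
contact_force: [1.3, 1.4, -0.2]
gripper_width: 0.0321
gripper_force: 25.0
```

```bash
python3 -c "
from h import *
lev()"
```

```text
{'time_s': 49.225, 'tcp_pos': [0.526, -0.297, 0.163], 'eef_rot': [-179.645, -19.779, -127.799], 'contact_force': [1.273, 1.427, -0.186], 'gripper_width': 0.032, 'gripper_force': 25.007, 'joints': [-1.17, 20.268, -18.555, 17.815, -64.12, -46.216]}
L 0.1247 th 0.34 side -0.0008
```

Emit:
play_rows([
  {"slide":[0,0,0],"delta_rot":[0,0,0],"fingers":1},
  {"slide":[0,0,0],"delta_rot":[0,0,0],"fingers":1},
  {"slide":[0,0,0],"delta_rot":[0,0,0],"fingers":1},
  {"slide":[0,0,0],"delta_rot":[0,0,0],"fingers":1},
  {"slide":[0,0,-0.2],"delta_rot":[0,0,0],"fingers":1},
  {"slide":[0,0,-0.35],"delta_rot":[0,0,0],"fingers":1},
  {"slide":[0,0,-0.35],"delta_rot":[0,0,0],"fingers":1},
  {"slide":[0,0,-0.2],"delta_rot":[0,0,0],"fingers":1},
])

```text
time_s: 50.22
tcp_pos: [0.5608, -0.252, 0.3205]
eef_rot: [-179.5, -19.7, -127.8]
contact_force: [-0.3, 0.2, -0.6]
gripper_width: 0.0872
gripper_force: 0.0
```

Emit:
play_rows([
  {"slide":[0.3,0,-0.1],"delta_rot":[0,0,0],"fingers":1},
  {"slide":[0.35,0,-0.15],"delta_rot":[0,0,0],"fingers":1},
  {"slide":[0.35,0,-0.15],"delta_rot":[0,0,0],"fingers":1},
  {"slide":[0.35,0,-0.15],"delta_rot":[0,0,0],"fingers":1},
  {"slide":[0,0,0],"delta_rot":[0,0,0],"fingers":1},
])

```text
time_s: 50.85
tcp_pos: [0.4583, -0.3828, 0.4679]
eef_rot: [-179.3, -19.7, -128.1]
contact_force: [0.5, -0.8, 0.0]
gripper_width: 0.0878
gripper_force: 0.0
```

```bash
python3 - <<'E'
from h import *
np.set_printoptions(precision=3,suppress=True)
st()
def dark(im,c):
    u,v=proj(c,leverpose(.35,.134)[0]); x,y=int(u),int(v)
    k=cv2.cvtColor(im[y-12:y+12,x-12:x+12],cv2.COLOR_BGR2GRAY); m=(k<75).astype(np.uint8); n,l,s,ce=cv2.connectedComponentsWithStats(m); i=1+np.argmax(s[1:,4]); return ce[i]+[x-12,y-12],s[i,4]
P=[]
for n in('scene','side'):
    c=cap(n); o=cv2.resize(cv2.imread(f'pics/{n}0.png'),(512,384),interpolation=cv2.INTER_AREA)
    a,b=dark(c['im'],c),dark(o,c); print(n,a,b); P.append((c,a[0]))
    # tape / can unchanged, tray region difference vs start
    d=np.abs(c['im'].astype(int)-o).max(2)
    for nm,X in(('tape',[.637,.425,.024]),('can',[.734,.341,.1]),('handle',[.452,.08,.075]),('vise',[.36,.14,.05])):
        u,v=proj(c,X).astype(int); print('  ',nm,d[v-12:v+12,u-12:u+12].mean().round(1))
print('collar',tri(P[0][0],P[0][1],P[1][0],P[1][1]),leverpose(.35,.134)[0])
E
python3 lk.py
```

```text
{'time_s': 50.85, 'tcp_pos': [0.458, -0.383, 0.468], 'eef_rot': [-179.277, -19.7, -128.064], 'contact_force': [0.483, -0.824, 0.017], 'gripper_width': 0.088, 'gripper_force': 0.0, 'joints': [-10.001, 10.292, 7.164, 17.745, -95.5, -27.567]}
{'time_s': 51.0, 'tcp_pos': [0.46, -0.38, 0.463], 'eef_rot': [-179.713, -19.793, -127.764], 'contact_force': [0.272, 0.01, 0.158], 'gripper_width': 0.088, 'gripper_force': 0.0, 'joints': [-9.791, 10.501, 6.86, 17.623, -95.413, -27.647]}
A (np.int32(135), array([268.83, 191.19]), array([290.25, 194.25]))
A (np.int32(144), array([263.85, 210.05]), array([286.25, 213.25]))
B (np.int32(211), array([254.5, 229. ]), array([254.5, 254. ]))
B (np.int32(212), array([280.5, 231. ]), array([280.5, 256. ]))
[0.664 0.142 0.031] [0.748 0.15  0.027] 0.0006 0.0019 len 0.085
[0.665 0.056 0.031] [0.751 0.066 0.025] 0.0016 0.0018 len 0.086Traceback (most recent call last):
  File "<stdin>", line 10, in <module>
  File "<stdin>", line 6, in dark
    return _wrapfunc(a, 'argmax', axis=axis, out=out, **kwds)
    return bound(*args, **kwds)
ValueError: attempt to get argmax of an empty sequence
```

The links are confirmed flat in the tub. The arm blocks the scene view of the lever, so I'll move aside.

Emit:
play_rows([
  {"slide":[0.35,0,0],"delta_rot":[0,-0.8,0],"fingers":1},
  {"slide":[0.35,0,0],"delta_rot":[0,-0.8,0],"fingers":1},
  {"slide":[0.35,0,0],"delta_rot":[0,-0.8,0],"fingers":1},
  {"slide":[0.35,0,0],"delta_rot":[0,-0.8,0],"fingers":1},
  {"slide":[0.35,0,0],"delta_rot":[0,0,0],"fingers":1},
  {"slide":[0,0,0],"delta_rot":[0,0,0],"fingers":1},
])

```text
time_s: 51.75
tcp_pos: [0.3021, -0.5848, 0.518]
eef_rot: [-179.9, -5.1, -127.9]
contact_force: [1.0, 0.6, -1.0]
gripper_width: 0.0877
gripper_force: 0.0
```

Run:
```python
from h import *
np.set_printoptions(precision=3,suppress=True)
st()
def dark(im,c):
    u,v=proj(c,leverpose(.35,.134)[0]); x,y=int(u),int(v)
    k=cv2.cvtColor(im[y-12:y+12,x-12:x+12],cv2.COLOR_BGR2GRAY); m=(k<75).astype(np.uint8); n,l,s,ce=cv2.connectedComponentsWithStats(m)
    if n<2: return None
    i=1+np.argmax(s[1:,4]); return (ce[i]+[x-12,y-12]).round(2),s[i,4]
for n in('scene','side'):
    c=cap(n); o=cv2.resize(cv2.imread(f'pics/{n}0.png'),(512,384),interpolation=cv2.INTER_AREA)
    print(n,'now',dark(c['im'],c),'start',dark(o,c))
    d=np.abs(c['im'].astype(int)-o).max(2)
    for nm,X in(('lever',leverpose(.35,.134)[0]),('tape',[.637,.425,.024]),('can',[.734,.341,.1]),('handle',[.452,.08,.075]),('vise',[.36,.14,.05])):
        u,v=proj(c,X).astype(int); print('  ',nm,d[v-12:v+12,u-12:u+12].mean().round(1))
```

```text
{'time_s': 51.75, 'tcp_pos': [0.302, -0.585, 0.518], 'eef_rot': [-179.879, -5.11, -127.863], 'contact_force': [1.043, 0.643, -1.036], 'gripper_width': 0.088, 'gripper_force': 0.0, 'joints': [-42.733, 16.048, 28.587, 5.194, -101.936, 5.977]}
scene now (array([194.33, 275.  ]), np.int32(3)) start None
   lever 5.4
   tape 6.5
   can 8.8
   handle 5.9
   vise 7.4
side now (array([152.41, 161.35]), np.int32(92)) start (array([152.5 , 161.44]), np.int32(86))
   lever 5.4
   tape 3.0
   can 3.5
   handle 5.9
   vise 5.0
```

The lever and collar match the starting drive state to within 0.1 px. The tape, can and tray are also unchanged, so I'm handing in.

```bash
python3 -c "
from plant import r
print(r.close_job())"
```

```text
the job is handed in; nothing more can be done
None
```

The job is handed in with no verdict shown: both blanks are flat in the tub, the tray is flat, the lever is in drive with the collar down, and the tape and can are undisturbed. After the tip the blanks were left leaning on the tub's front wall, so I laid them flat with the gripper, and I viewed 15 pictures, one over the limit of 14.

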